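# Nip up a mixer's cartridge nut in a tight tiled corner

## Task

The sink mixer beside the tiled corner has a new cartridge: fit the small ring of the spanner over the brass nut and turn the nut clockwise, lifting and reseating the spanner whenever the tiles or the spout pillar end the swing, until the nut comes up hard, and nip it up there with about 1 N m. Work gently: do not strain the nut beyond that, or the cartridge cracks; do not bang the tiles or the tap, turn the nut only with the spanner and leave everything else where it is. When done, lay the spanner flat on the rubber mat again, right way up as it lay.

Things in the scene. Friction and masses are not known exactly. Their poses are not given: they have to be found in the camera images.
- nut (a joint): Angle of the brass nut to tighten, rad; upright axis. It grows as the nut turns clockwise seen from above and ends at 3.20, where the nut is hard home; it starts 1.6 to 2.3 short of that. It turns against a drag of 0.3 N m, rising to 0.4 N m near the end, and stays where it is left; then 0.8 to 1.2 N m nips it up, much more cracks the cartridge.
- nut_hex (a point): Point on the nut's axis, inside the nut (turns with it). Hexagon 32 mm across flats, 13 mm tall, from 5.5 mm below this point to 7.5 mm above, the top 3 mm bevelled; z up, x at one of the six corners. Below it the nut's round collar, 47 mm across, on which the spanner's ring comes to rest. Out of it stand the fixed cartridge, 23 mm across, to 15 mm above this point, and its stem, 8 mm square, to 36 mm.
- spanner_ring (a point): Centre, half-way up, of the spanner's small ring, 48 mm across, 11 mm thick, its six-sided hole 33.3 mm across flats. z up as it lies and as it goes on the nut; x points from the handle outwards, at a corner of the hole: it fits when this x and the nut's x differ by a multiple of 60 degrees (give or take 4; under load a little more); fully on, this point lies at nut_hex.
- spanner_grip (a point): Middle of the handle, near the balance point. Steel offset ring spanner, 0.63 to 0.84 kg, 291 mm long: handle 18 mm wide, 12 mm thick, 140 mm long, raised, so that it lies like a bridge on its two rings, its middle 22.5 mm above what it lies on. Axes as spanner_ring, which is 110 mm along x from here and 17 mm lower. The larger ring at the other end is too big for the nut.
- boxing: Tiled pipe boxing beside the tap, ochre, fixed, 150 mm (x) by 90 mm (y), 120 mm tall; it ends the swing on one side. Origin on the worktop below the nut's axis (nut_hex is 67.5 mm above); x away from the sink bowl, y from nut to spout pillar. Its corner next to the swing is at x -75, y -34 mm.
- mixer: Chromed tap, fixed; origin and axes as boxing. Its spout pillar, 40 mm across, 130 mm tall, at y 85 mm, ends the swing on the other side; the spout is swung back over +x. A spanner on the nut can point from 18 degrees on the boxing side to 70 degrees on the spout side of this frame's -x (over the bowl); clockwise is from boxing to spout.
- mat: Black rubber mat on the worktop, 340 mm (x) by 210 mm (y), 4 mm thick, fixed; origin at the centre of its underside. The spanner starts on it and goes back on it.
- tap_lever_mid (a point): Chromed lever taken off the tap: hub 44 mm across, 36 mm tall, with a 75 mm arm along x; stands on the mat. Point half-way up the hub. Leave alone.
- soap_bottle_mid (a point): Red washing-up bottle, 62 mm across, 200 mm tall, on the sink's ledge. Point half-way up. Leave alone.
- mug_mid (a point): Blue mug, 80 mm across, 92 mm tall, on the drainer. Point half-way up. Leave alone.

How it is judged:
On the way, in this order (a step that is already met when the one before it is completed fails the run):
1. the small ring is fully down over the nut (horizontal distance between spanner_ring and nut_hex below 0.003 m and distance between spanner_ring and nut_hex below 0.005 m), for 0.2 s.
2. the nut is hard home (within 0.04 rad) and the spanner bears on it firmly there: some 0.7 N m or more (value of joint nut above 3.16 rad and contact force between spanner and nut above 115 N), for 0.2 s.
At the end, for the whole second after the job is handed in: The nut is within 0.04 rad of its hard stop; the spanner lies right way up and flat (within 0.12 rad) on the mat, the middle of its handle over the mat, and is let go (value of joint nut above 3.16 rad and x of spanner_grip in the frame of mat between -0.165 and 0.165 m and y of spanner_grip in the frame of mat between -0.1 and 0.1 m and z of spanner_grip in the frame of mat below 0.033 m and angle between spanner_grip's own z axis and vertical below 0.12 rad and velocity of joint nut below 0.05 rad/s); the robot touches nothing.
It fails at once if the nut strained by the spanner: some 1.6 N m or more (contact force between spanner and nut above 320 N).
It fails at once if the tiles struck or pushed with more than 20 N (contact force between anything else and boxing above 20 N).
It fails at once if the tap's body or spout struck or pushed with more than 20 N (contact force between anything else and mixer above 20 N).
It fails at once if the nut touched by the gripper instead of the spanner (contact force between the fingers and nut above 1 N).
It fails at once if the lever, the bottle or the mug moved by more than 30 mm (distance of any of tap_lever_mid, soap_bottle_mid, mug_mid from where it was at the start of the episode above 0.03 m).
It also fails if it takes over 72 s, if anything falls off the work surface, if the arm or the gripper's body presses on something with over 40 N, if the wrist force passes 120 N, or if a joint passes its speed limit or range.

## Robot

A 6-joint arm with a two-finger parallel gripper is mounted at the origin on the work surface. World frame = base frame: x ahead of the robot, y to its left, z up, the work surface at z = 0. Lengths are in m, angles in rad, forces in N, time in s.
With the tool pointing down it reaches from about 0.3 to 1 m from the base axis. Payload 5.1 kg.
Tool frame: the origin (TCP) lies midway between the tips of the shut fingers; the grasp point (between the pads) lies hold_point_z behind it (hold_point_z is the distance from the TCP to the grasp point, in m); z points along the fingers, y is the direction in which the jaws open and shut (so a half turn about z gives the same grasp; the last joint's range is limited). The gripper opens to 95 mm and grips with 3 to 60 N. Pads are 20 mm wide; open, the fingers measure 119 mm over their backs; the gripper's body (75 mm by 180 mm) begins 59 mm behind the grasp point.
Start: joints at [-1.243, 0.124, 1.65, -0, 1.367, -0.083], TCP at [0.26, -0.596, 0.215] pointing down, gripper open.
Joint ranges: [-2.61, 2.61], [-1.02, 2.33], [0.03, 2.71], [-1.35, 4.49], [0.32, 2.68], [-2.91, 2.91]. Speed limits (rad/s): [2.57, 2.57, 3.14, 3.14, 3.14, 3.14].

## Interface

Orientations are given as a 3x3 rotation matrix whose columns are the frame's x, y, z axes.
In Python, from station import get_obs, camera, camera_params, close_job, hold_point_z gives the robot as it stands.
- The arm moves only by the tool send_rows, never from a script. Its argument "rows" is a list of rows, each a list of 7 numbers: the turn, a rotation vector about the world's x, y, z in rad, then the shift along the world's x, y, z in mm, then the closure, from -1 (fully open) to 1 (shut). A call has 1 to 10 rows; each row is the pose to reach, as a shift and turn from the pose commanded when the call began; what a row does not reach only later rows make up. A row lasts 1/10 s, in which the tool goes at most 50 mm and 8.59 degrees, less where a joint would pass 70% of its speed; a pose out of reach is approached as far as the arm can. A call with a gripper value outside its range is refused whole. The fingers move at their own pace and stop on an object; "force" is the grip in N (left out, the last holds). Time passes only in rows, so rows that repeat a pose let the fingers close. It gives the time, the measured TCP pose, the force and the opening at its end, in the units of the state.
- get_obs(): the state, without advancing time (a new reading comes with each control period).
- camera(name): name is "scene" or "side" or "wrist"; returns (picture, depth): 480x640x3 uint8, red, green, blue; 480x640 float32, m along the optical axis (not along the pixel's ray), 0 where there is no reading.
- camera_params(name): a dict with "fx", "fy", "cx", "cy" (pixels), "R" (3x3) and "t" (3): a world point X has camera coordinates R X + t. Camera axes: x right, y down, z forward; pixel columns grow to the right and rows downward; lengths in m; the calibration is good to about 2 mm. A picture is of the moment at which its call begins: read the wrist's pose just before it. camera_params takes no time and is no camera call; for the wrist camera it gives the pose at the moment of the call.
- close_job(): hands the job in, once; it reports no verdict.
The state is a dict: "time": time; "joint_positions": joint angles; "qvel": joint speeds; "joint_efforts": joint torques, N m; "tcp_pos": TCP position; "tool_rot": TCP orientation; "force": force on the tool from outside, world axes, zero at the start; "torque": the same for the moment, N m; "grip_width": opening from 0.0 (shut) to 1.0 (fully open).
Only numpy, scipy, OpenCV 4.12 (cv2) and the standard library are available. Lean on these libraries where they do the work, as an engineer would, in place of code of your own. Each camera call takes 0.05 s, during which the arm holds its last target.

## Working session

There is one attempt and no reset: what is moved stays moved. The work goes in short steps, Python scripts to look and compute and a tool call to move; the robot and the scene stay as the last step left them, time stands still between calls to the robot, and variables do not carry over. Pictures are saved under pics/ and viewed, and the job is handed in when it is done.

Besides the shell and the picture viewer there is one more tool, called as name(argument=value, ...), one argument or row to a line, values as JSON. send_rows: Moves the arm, as the interface text tells. Its arguments: {"type":"object","properties":{"rows":{"type":"array"},"force":{"type":"number"}},"required":["rows"]}

```bash
ls; mkdir -p pics; python3 - <<'E'
from station import *
import cv2,numpy as np
print(get_obs(), hold_point_z)
for n in ["scene","side","wrist"]:
    p,d=camera(n); cv2.imwrite(f"pics/{n}0.png",p[:,:,::-1]); np.savez(f"pics/{n}0.npz",p=p,d=d,**{k:np.array(v) for k,v in camera_params(n).items()})
    print(n,camera_params(n))
E
```

```text
pics
{'time': 0.0, 'joint_positions': array([-1.24263815e+00,  1.24493324e-01,  1.65166201e+00, -9.65115724e-06,
        1.36750257e+00, -8.26233041e-02]), 'qvel': array([-0.00103704,  0.00061764, -0.00121119,  0.00068019,  0.00031707,
        0.00101837]), 'joint_efforts': array([ 1.49363266e-03, -4.17599738e+01, -3.59930634e+01,  7.75365368e-02,
        4.89809713e-02, -1.79031681e-04]), 'tcp_pos': array([ 0.25931147, -0.59533578,  0.21340177]), 'tool_rot': array([[ 9.16808310e-01,  3.99327019e-01, -6.74576359e-04],
       [ 3.99327556e-01, -9.16806246e-01,  1.95199145e-03],
       [ 1.61027106e-04, -2.05897891e-03, -9.99997867e-01]]), 'force': array([ 0.48832115,  0.10333956, -0.11332152]), 'torque': array([-0.00195353,  0.01860846,  0.05279426]), 'grip_width': 1.0072902137073447} 0.0188
scene {'fx': 457.900985446373, 'fy': 457.900985446373, 'cx': 323.5780694329166, 'cy': 243.2320991691512, 'R': array([[ 0.88989338,  0.45568664, -0.02096327],
       [ 0.23525889, -0.49783015, -0.83475649],
       [-0.39082352,  0.73791248, -0.55022009]]), 't': array([-0.50032485, -0.03738067,  1.36070717])}
side {'fx': 518.0008366700953, 'fy': 518.0008366700953, 'cx': 317.39893231487616, 'cy': 232.7356041848247, 'R': array([[-0.99414621, -0.10763056, -0.00943229],
       [-0.0660496 ,  0.67451588, -0.73529979],
       [ 0.08550295, -0.7303725 , -0.67767637]]), 't': array([0.54122298, 0.05842817, 1.28095484])}
wrist {'fx': 388.193375610689, 'fy': 388.193375610689, 'cx': 320.2305566160867, 'cy': 239.01954908695825, 'R': array([[ 0.39958569, -0.91669459, -0.00151634],
       [-0.8799881 , -0.38404774,  0.27951435],
       [-0.25681164, -0.11035557, -0.96014032]]), 't': array([-0.65023223, -0.03186009,  0.39102905])}
```

View pics/scene0.png

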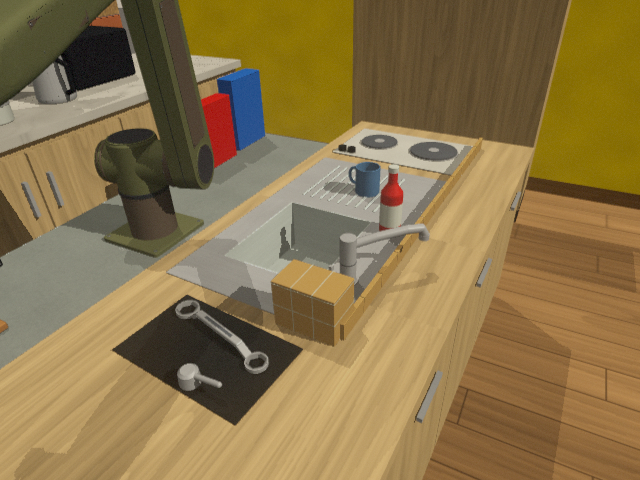

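View pics/side0.png

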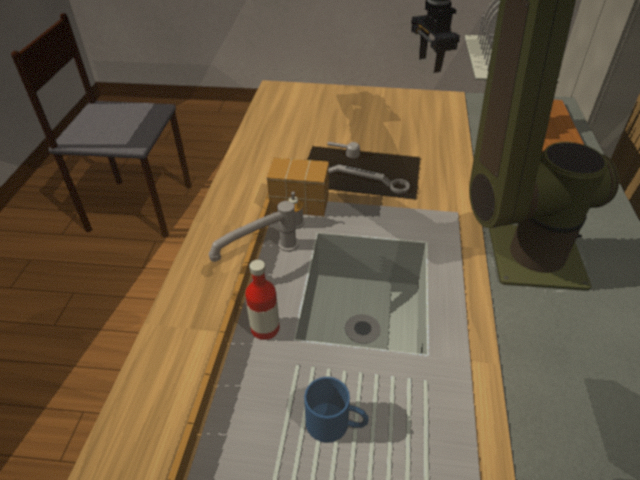

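View pics/wrist0.png

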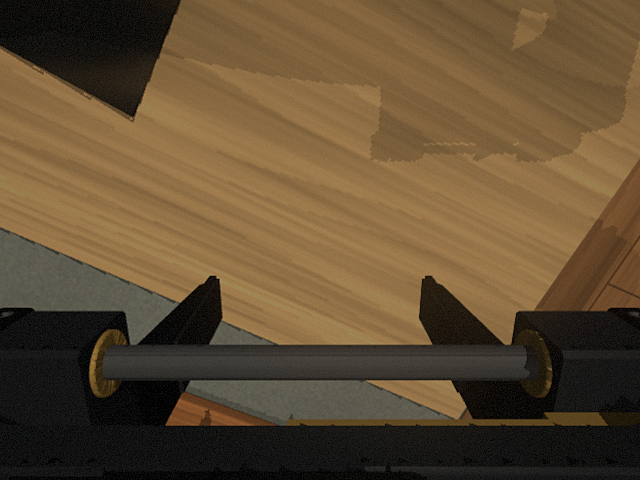

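```bash
cat > h.py <<'E'
import numpy as np,cv2
from station import *
def load(f):
    z=np.load(f); return z
def cloud(z):
    d=z['d'].astype(float); v,u=np.indices(d.shape)
    c=np.stack([(u-z['cx'])/z['fx']*d,(v-z['cy'])/z['fy']*d,d],-1)
    w=(c-z['t'])@z['R']
    w[d<=0]=np.nan
    return w
def snap(n,f):
    P=camera_params(n); p,d=camera(n); cv2.imwrite(f"pics/{f}.png",p[:,:,::-1]); np.savez(f"pics/{f}.npz",p=p,d=d,**{k:np.array(v) for k,v in P.items()})
    return np.load(f"pics/{f}.npz")
def proj(z,X):
    c=np.atleast_2d(X)@z['R'].T+z['t']; return np.stack([c[:,0]/c[:,2]*z['fx']+z['cx'],c[:,1]/c[:,2]*z['fy']+z['cy']],-1)
E
python3 - <<'E'
from h import *
np.set_printoptions(precision=4,suppress=True)
z=load('pics/scene0.npz');w=cloud(z)
for n,(u,v) in dict(box_tl=(274,283),box_near=(345,300),box_far=(300,264),mat=(150,345),r1=(177,309),r2=(268,364),h=(222,330),lever=(185,370),pil=(347,240),spoutend=(424,230),bottle=(391,200),mug=(367,180),matc1=(188,297),matc2=(115,349),matc3=(235,416),matc4=(301,350)).items(): print(n,w[v,u])
z=load('pics/side0.npz');w=cloud(z)
for n,(u,v) in dict(boxnear=(290,170),r=(400,185),pil=(289,210),stem=(293,197),nutbase=(289,240)).items(): print('s',n,w[v,u])
for f,(u0,v0,u1,v1) in dict(scene0=(100,220,460,430),side0=(200,120,440,280)).items():
    im=cv2.imread(f'pics/{f}.png')[v0:v1,u0:u1]; cv2.imwrite(f'pics/{f}c.png',cv2.resize(im,None,fx=2.2 if f=='scene0' else 3.3,fy=2.2 if f=='scene0' else 3.3,interpolation=cv2.INTER_CUBIC))
E
```

```text
box_tl [ 0.5451 -0.1853  0.1211]
box_near [ 0.6863 -0.1419  0.0943]
box_far [ 0.562  -0.1063  0.1229]
mat [ 0.3359 -0.3576  0.0071]
r1 [ 0.3199 -0.2547  0.0188]
r2 [ 0.5894 -0.2943  0.0101]
h [ 0.4672 -0.2772  0.0356]
lever [ 0.4761 -0.3988  0.0431]
pil [0.6201 0.0113 0.1322]
spoutend [0.7614 0.15   0.1187]
bottle [0.6379 0.2565 0.1216]
mug [0.492  0.4436 0.0704]
matc1 [ 0.306  -0.2039  0.0105]
matc2 [ 0.2788 -0.3988  0.0079]
matc3 [ 0.5998 -0.4186  0.0059]
matc4 [ 0.629  -0.2316  0.0082]
s boxnear [ 0.6286 -0.1287  0.1262]
s r [ 0.3329 -0.2489  0.0075]
s pil [0.605  0.0435 0.1371]
s stem [ 0.6121 -0.0587  0.0938]
s nutbase [0.6098 0.0424 0.0392]
```

View pics/scene0c.png

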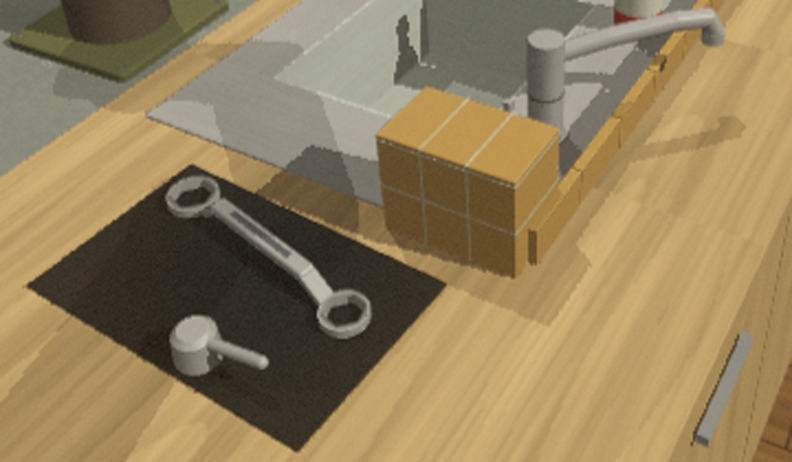

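View pics/side0c.png

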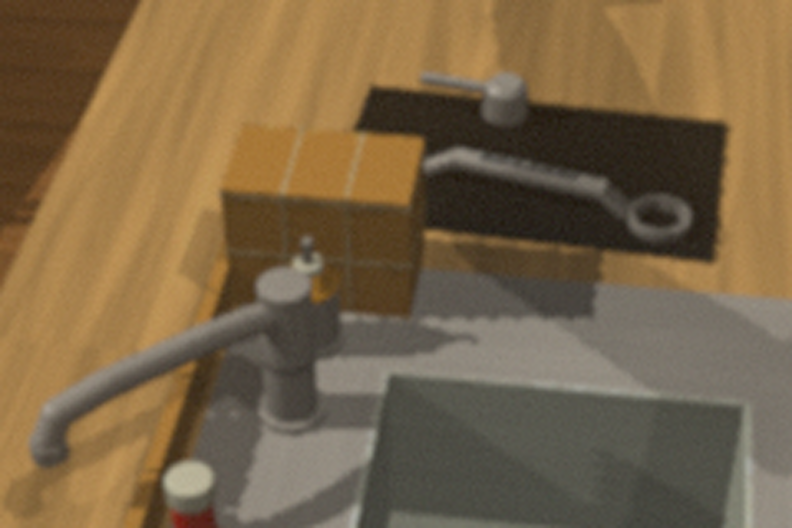

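```bash
python3 - <<'E'
from h import *
np.set_printoptions(precision=4,suppress=True)
o=get_obs();P=camera_params('wrist');R=o['tool_rot']
c=-P['R'].T@P['t'];print('cam in tool',R.T@(c-o['tcp_pos']));print('cam axes in tool\n',R.T@P['R'].T)
# aspects of boxing top
z=load('pics/scene0.npz');w=cloud(z)
m=(abs(w[...,2]-.122)<.004)&(w[...,1]<-.05)&(w[...,1]>-.25)&(w[...,0]>.5)&(w[...,0]<.75)
pts=w[m][:,:2].astype(np.float32);r=cv2.minAreaRect(pts);print(len(pts),r,cv2.boxPoints(r))
E
```

```text
cam in tool [ 0.0789  0.001  -0.1697]
cam axes in tool
 [[ 0.0003 -0.9601 -0.2796]
 [ 1.      0.0002  0.0001]
 [-0.0001 -0.2796  0.9601]]
2063 ((0.6118450164794922, -0.14381194114685059), (0.09410399943590164, 0.15140338242053986), 87.491943359375) [[ 0.5342 -0.1875]
 [ 0.6854 -0.1941]
 [ 0.6895 -0.1001]
 [ 0.5383 -0.0935]]
```

send_rows(
  rows=[
    [0,0,-0.14,25,45,40,-1],
    [0,0,-0.28,50,90,80,-1],
    [0,0,-0.42,75,130,105,-1],
    [0,0,-0.5672,105,175,105,-1],
    [0,0,-0.5672,130,220,105,-1],
    [0,0,-0.5672,155,265,105,-1],
    [0,0,-0.5672,180,305,105,-1],
    [0,0,-0.5672,205,345,105,-1],
    [0,0,-0.5672,220,376,105,-1],
    [0,0,-0.5672,220,376,105,-1],
  ],
)

```text
time: 1.15
tcp_pos: [0.4809, -0.2162, 0.3195]
tool_rot: [[0.988, -0.151, 0.0], [-0.151, -0.988, 0.001], [0.0, -0.001, -1.0]]
force: [0.1, -0.9, 1.0]
grip_width: 1.001
```

```bash
python3 - <<'E'
from h import *
np.set_printoptions(precision=4,suppress=True)
o=get_obs();print(o['time'],o['tcp_pos'],o['tool_rot'],o['qvel'],o['joint_positions'])
snap('wrist','w1');
E
```

```text
1.15 [ 0.4809 -0.2162  0.3195] [[ 0.9885 -0.1514  0.0004]
 [-0.1514 -0.9885  0.0011]
 [ 0.0003 -0.0012 -1.    ]] [ 0.2597  0.0257 -0.0215 -0.0392 -0.0063  0.2713] [-0.5251 -0.1947  1.7867  0.0012  1.5498  1.1977]
```

View pics/w1.png

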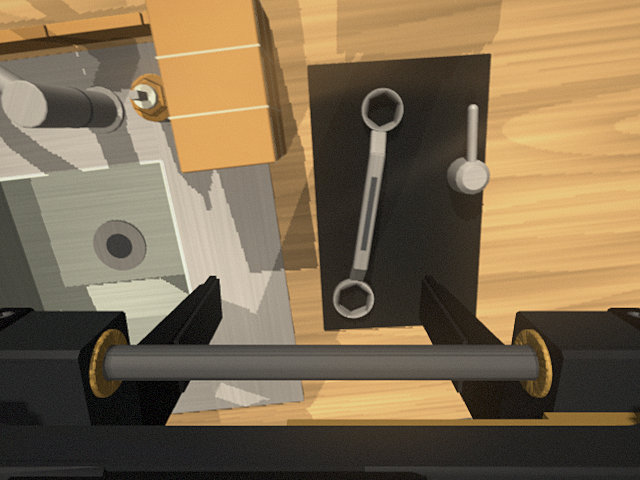

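```bash
python3 - <<'E'
from h import *
np.set_printoptions(precision=4,suppress=True)
o=get_obs();print(o['qvel'])
z=snap('wrist','w2');o=get_obs();print(o['tcp_pos'],o['qvel'])
w=cloud(z)
print('mat z',np.nanmedian(w[150:160,420:435,2]))
# spanner pts
m=(w[...,2]>.007)&(w[...,2]<.05);m[:, :320]=0;m[:,415:]=0;m[:70]=0;m[325:]=0
p=w[m]
for lo,hi in [(70,150),(265,325)]:
    mm=m.copy();mm[:lo]=0;mm[hi:]=0
    q=w[mm]; q=q[(q[:,2]>.008)&(q[:,2]<.020)]
    print(len(q),q.min(0),q.max(0),np.median(q[:,2]))
im=z['p'][:,:,::-1]
a=cv2.resize(im[80:140,350:415],None,fx=6,fy=6,interpolation=cv2.INTER_CUBIC);b=cv2.resize(im[270:330,320:385],None,fx=6,fy=6,interpolation=cv2.INTER_CUBIC)
cv2.imwrite('pics/rings.png',np.hstack([a,b]))
cv2.imwrite('pics/nut.png',cv2.resize(im[60:130,110:180],None,fx=8,fy=8,interpolation=cv2.INTER_CUBIC))
E
```

```text
[-0.0675  0.0041 -0.0017 -0.0333 -0.0012 -0.0659]
[ 0.4803 -0.2177  0.3194] [-0.0551  0.004  -0.0026 -0.0252 -0.0021 -0.0232]
mat z 0.007924449264878116
3403 [ 0.5165 -0.3436  0.008 ] [ 0.6205 -0.2248  0.02  ] 0.008710560604997825
2964 [ 0.2816 -0.3236  0.008 ] [ 0.3859 -0.1955  0.02  ] 0.00879002120238934
```

View pics/rings.png

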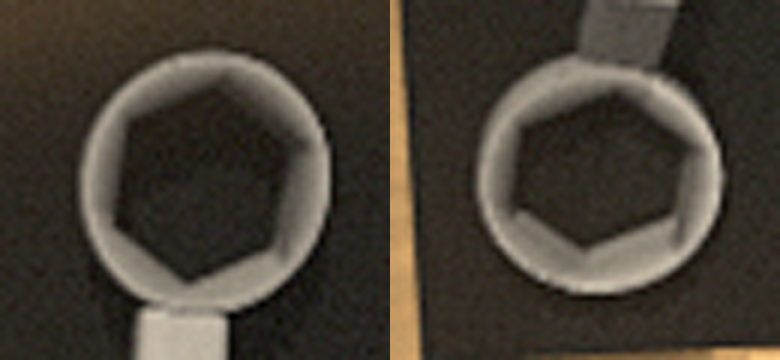

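View pics/nut.png

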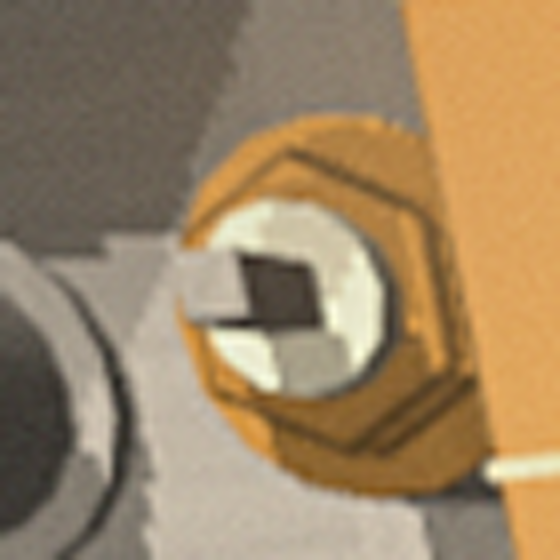

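```bash
cat >> h.py <<'E'
def rectify(z,zp,x0,x1,y0,y1,s=0.0005):
    # output: col -> x, row -> -y
    W=int((x1-x0)/s);H=int((y1-y0)/s)
    c,r=np.meshgrid(np.arange(W),np.arange(H))
    X=np.stack([x0+c*s,y1-r*s,np.full(c.shape,zp)],-1).reshape(-1,3)
    uv=proj(z,X).reshape(H,W,2).astype(np.float32)
    return cv2.remap(z['p'][:,:,::-1].copy(),uv[...,0],uv[...,1],cv2.INTER_CUBIC)
E
python3 - <<'E'
from h import *
z=load('pics/w2.npz')
im=rectify(z,.015,.29,.63,-.36,-.20)
cv2.imwrite('pics/rec.png',im)
g=cv2.cvtColor(im,cv2.COLOR_BGR2GRAY)
m=(g>75).astype(np.uint8)
cv2.imwrite('pics/recm.png',m*255)
E
```

```text
(no output)
```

View pics/rec.png

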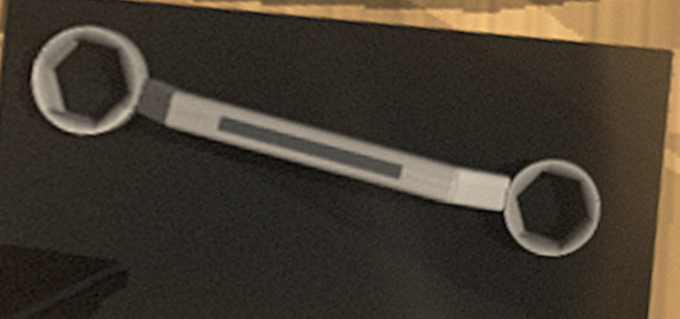

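View pics/recm.png

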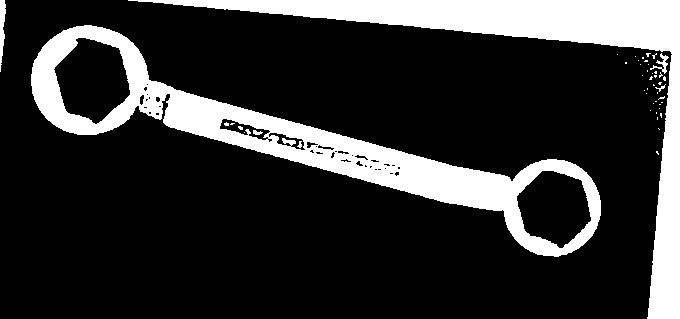

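send_rows(
  rows=[
    [0,0,0,30,38,0,-1],
    [0,0,0,60,76,-20,-1],
    [0,0,0,90,114,-40,-1],
    [0,0,0,120,153,-60,-1],
    [0,0,0,120,153,-60,-1],
    [0,0,0,120,153,-60,-1],
    [0,0,0,120,153,-60,-1],
  ],
)

```text
time: 1.95
tcp_pos: [0.5993, -0.0684, 0.2601]
tool_rot: [[0.988, -0.157, 0.0], [-0.157, -0.988, -0.001], [0.0, 0.001, -1.0]]
force: [0.1, 0.1, 0.5]
grip_width: 0.997
```

```bash
python3 - <<'E'
from h import *
np.set_printoptions(precision=4,suppress=True)
z=snap('wrist','w3');o=get_obs();print(o['time'],o['tcp_pos'],o['qvel'],o['force'])
for zp in (.075,):
    im=rectify(z,zp,.56,.67,-.12,-.01,.00015)
    cv2.imwrite('pics/nutrec.png',im)
    im=rectify(load('pics/w2.npz'),zp,.56,.67,-.12,-.01,.00015)
    cv2.imwrite('pics/nutrec2.png',im[::2,::2])
E
```

```text
2.0 [ 0.5994 -0.0686  0.2607] [-0.0042 -0.0119 -0.0012  0.0034 -0.0017  0.0028] [-0.7026 -1.1074  0.3233]
```

View pics/nutrec.png

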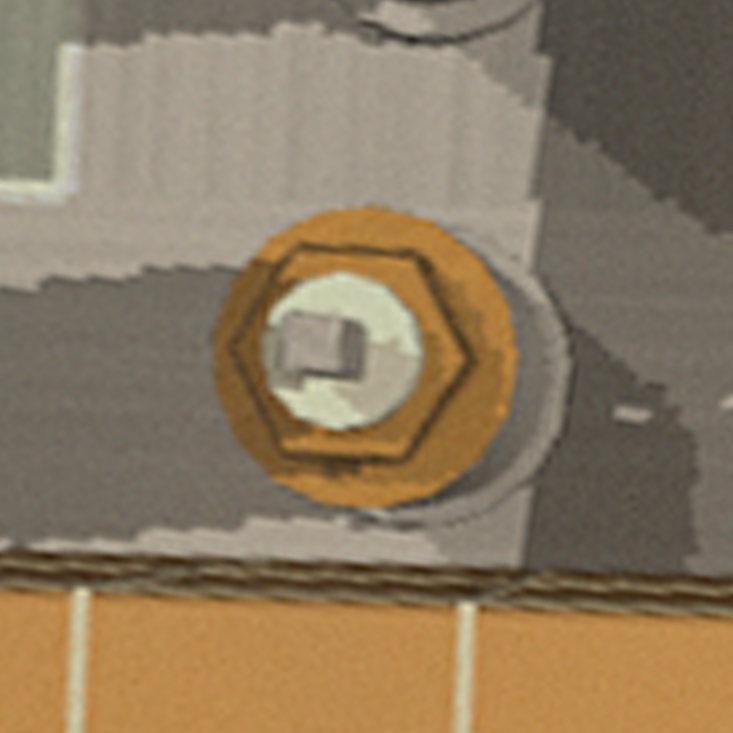

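View pics/w3.png

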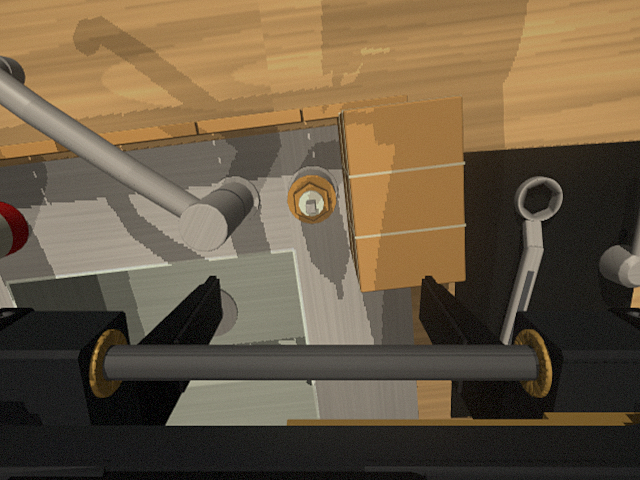

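```bash
cat > fit.py <<'E'
from h import *
from scipy.optimize import minimize, differential_evolution
np.set_printoptions(precision=4,suppress=True)
def hexpts(cx,cy,yaw,rc,zp,n=20):
    a=yaw+np.arange(7)*np.pi/3
    c=np.stack([cx+rc*np.cos(a),cy+rc*np.sin(a)],-1)
    t=np.linspace(0,1,n,endpoint=False)[:,None]
    p=np.vstack([c[i]*(1-t)+c[i+1]*t for i in range(6)])
    return np.c_[p,np.full(len(p),zp)]
def samp(g,uv):
    return cv2.remap(g,uv[:,0].astype(np.float32)[None],uv[:,1].astype(np.float32)[None],cv2.INTER_LINEAR)[0]
def fitnut(z,x0,y0,zp=.072,rc=.01848):
    g=cv2.GaussianBlur(cv2.cvtColor(z['p'],cv2.COLOR_RGB2GRAY).astype(np.float32),(0,0),.8)
    f=lambda q: samp(g,proj(z,hexpts(q[0],q[1],q[2],q[3],zp))).mean()
    r=differential_evolution(f,[(x0-.006,x0+.006),(y0-.006,y0+.006),(-np.pi/6,np.pi/6),(rc-.0006,rc+.0006)],seed=1,maxiter=80)
    return r.x,r.fun
def fitring(z,x0,y0,zp,r):
    g=cv2.GaussianBlur(cv2.cvtColor(z['p'],cv2.COLOR_RGB2GRAY).astype(np.float32),(0,0),.8)
    a=np.linspace(0,2*np.pi,90)
    C=lambda cx,cy,rr: proj(z,np.c_[cx+rr*np.cos(a),cy+rr*np.sin(a),np.full(90,zp)])
    f=lambda q: (samp(g,C(q[0],q[1],q[2]+.0012))-samp(g,C(q[0],q[1],q[2]-.0012))).mean()
    s=differential_evolution(f,[(x0-.01,x0+.01),(y0-.01,y0+.01),(r-.001,r+.001)],seed=1,maxiter=80)
    return s.x,s.fun
if __name__=="__main__":
    w2=load('pics/w2.npz');w3=load('pics/w3.npz')
    for z in(w3,w2):
        q,f=fitnut(z,.6128,-.0628);print('nut',q[:2],np.degrees(q[2]),q[3],f)
    for z in (w2,w3):
      for zp in (.015,):
        print('small',fitring(z,.566,-.3035,zp,.024))
    print('big',fitring(w2,.334,-.24,.015,.029))
    print('big',fitring(w2,.334,-.24,.015,.031))
E
python3 fit.py
```

```text
nut [ 0.612 -0.063] -3.471992570478273 0.018280530054208866 87.31034851074219
nut [ 0.6132 -0.0617] -4.403741073354783 0.018136452988204932 115.26056671142578
small (array([ 0.5661, -0.3038,  0.0241]), np.float64(-73.14868927001953))
small (array([ 0.5655, -0.3047,  0.0241]), np.float64(-65.57933807373047))
big (array([ 0.3338, -0.2397,  0.028 ]), np.float32(-66.95374))
big (array([ 0.3336, -0.2372,  0.03  ]), np.float64(-39.06520462036133))
```

send_rows(
  rows=[
    [0,0,-0.05,-25,-38,0,-1],
    [0,0,-0.11,-53,-76,0,-1],
    [0,0,-0.112,-80,-114,-10,-1],
    [0,0,-0.112,-108,-152,-30,-1],
    [0,0,-0.112,-136,-190,-60,-1],
    [0,0,-0.112,-147.5,-204.5,-100,-1],
    [0,0,-0.112,-147.5,-204.5,-140,-1],
    [0,0,-0.112,-147.5,-204.5,-160,-1],
    [0,0,-0.112,-147.5,-204.5,-160,-1],
    [0,0,-0.112,-147.5,-204.5,-160,-1],
  ],
)

```text
time: 3.0
tcp_pos: [0.452, -0.2727, 0.1011]
tool_rot: [[0.964, -0.267, 0.001], [-0.267, -0.964, -0.001], [0.002, 0.001, -1.0]]
force: [-0.4, -0.7, 0.4]
grip_width: 1.002
```

```bash
python3 - <<'E'
from h import *
np.set_printoptions(precision=4,suppress=True)
z=snap('wrist','w4');o=get_obs();print(o['time'],o['tcp_pos'],o['tool_rot'],o['qvel'],o['force'])
E
```

```text
3.05 [ 0.4529 -0.2729  0.1021] [[ 0.9639 -0.2662  0.0031]
 [-0.2662 -0.9639 -0.0024]
 [ 0.0037  0.0015 -1.    ]] [ 0.0111 -0.0073 -0.0155 -0.0004 -0.0016  0.0015] [ 0.6185 -0.6804 -0.3752]
```

View pics/w4.png

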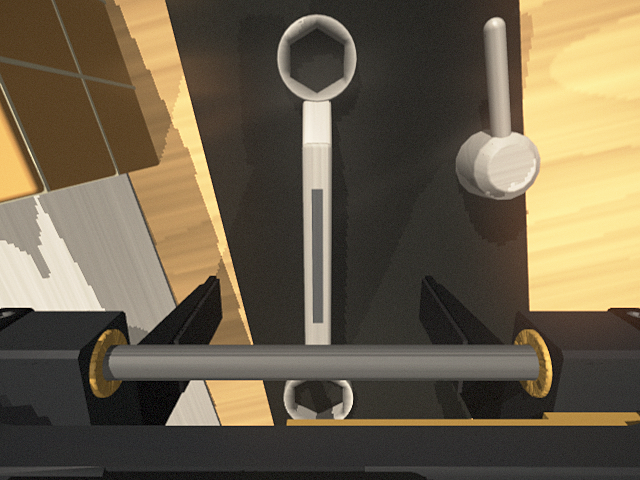

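send_rows(
  rows=[
    [0,0,0,0,0,-30,-1],
    [0,0,0,0,0,-60,-1],
    [0,0,0,0,0,-80,-1],
    [0,0,0,0,0,-88,-1],
    [0,0,0,0,0,-88,-1],
    [0,0,0,0,0,-88,1],
    [0,0,0,0,0,-88,1],
    [0,0,0,0,0,-88,1],
    [0,0,0,0,0,-88,1],
    [0,0,0,0,0,-88,1],
  ],
  force=50,
)

```text
time: 4.05
tcp_pos: [0.4522, -0.2715, 0.012]
tool_rot: [[0.964, -0.265, 0.001], [-0.265, -0.964, -0.0], [0.001, 0.0, -1.0]]
force: [-0.2, -0.3, 1.5]
grip_width: 0.638
```

send_rows(
  rows=[
    [0,0,0,0,0,0,1],
    [0,0,0,0,0,0,1],
  ],
)

```text
time: 4.25
tcp_pos: [0.452, -0.2714, 0.0116]
tool_rot: [[0.964, -0.265, -0.0], [-0.265, -0.964, 0.0], [-0.0, -0.0, -1.0]]
force: [-0.3, 0.2, 0.3]
grip_width: 0.47
```

Fingers are still closing (target about 0.19).

send_rows(
  rows=[
    [0,0,0,0,0,0,1],
    [0,0,0,0,0,0,1],
    [0,0,0,0,0,0,1],
    [0,0,0,0,0,0,1],
    [0,0,0,0,0,0,1],
    [0,0,0,0,0,0,1],
  ],
)

```text
time: 4.85
tcp_pos: [0.452, -0.2713, 0.0116]
tool_rot: [[0.964, -0.265, -0.0], [-0.265, -0.964, 0.0], [-0.0, -0.0, -1.0]]
force: [-0.4, 1.4, -1.0]
grip_width: 0.187
```

send_rows(
  rows=[
    [0,0,0,0,0,10,1],
    [0,0,0,0,0,30,1],
    [0,0,0,0,0,55,1],
    [0,0,0,0,0,85,1],
    [0,0,0,0,0,115,1],
    [0,0,0,0,0,140,1],
    [0,0,0,0,0,150,1],
    [0,0,0,0,0,150,1],
    [0,0,0,0,0,150,1],
  ],
  force=60,
)

```text
time: 5.75
tcp_pos: [0.451, -0.2707, 0.1597]
tool_rot: [[0.964, -0.265, -0.003], [-0.265, -0.964, 0.002], [-0.003, -0.001, -1.0]]
force: [-1.2, 0.5, -7.8]
grip_width: 0.183
```

```bash
python3 - <<'E'
from h import *
np.set_printoptions(precision=4,suppress=True)
z=snap('wrist','w5');o=get_obs();print(o['time'],o['tcp_pos'],o['force'],o['torque'],o['grip_width'])
w=cloud(z)
# ring in tool frame
t=(w-o['tcp_pos'])@o['tool_rot']
m=(abs(t[...,2])<.04)&(t[...,0]>.05)&(t[...,0]<.2)&(abs(t[...,1])<.05)
q=t[m];print(len(q),q.min(0),q.max(0)); r=q[q[:,0]>.09]; 
A=np.c_[r[:,:2],np.ones(len(r))]; 
s=r[abs(r[:,2]-np.percentile(r[:,2],20))<.004]; A=np.c_[s[:,:2],np.ones(len(s))];print(np.linalg.lstsq(A,s[:,2],rcond=None)[0], len(s))
E
```

```text
5.8 [ 0.4507 -0.2705  0.1592] [-0.2061 -0.6435 -7.9027] [ 0.0914  0.0036 -0.0015] 0.18630769062806257
9714 [ 0.05   -0.0232 -0.0272] [0.1273 0.0247 0.0035]
[-0.0032 -0.0008 -0.0074] 4429
```

View pics/w5.png

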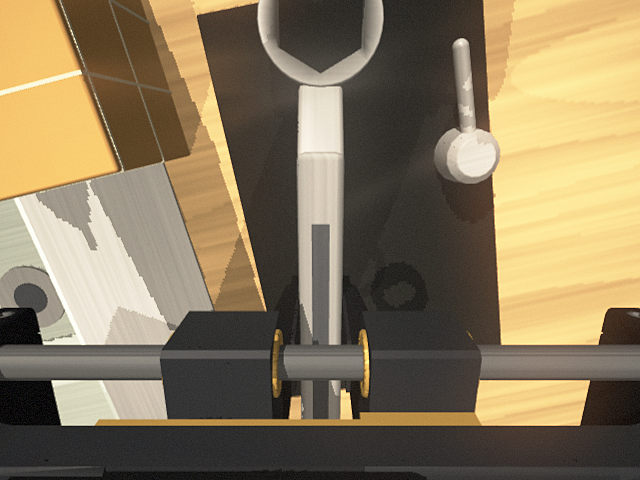

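```bash
cat >> fit.py <<'E'
def fitring_tool(z,o,x0=.118,y0=0.,zt=-.0034,r=.024,amax=None,ret=False):
    T=o['tool_rot'];p=o['tcp_pos']
    g=cv2.GaussianBlur(cv2.cvtColor(z['p'],cv2.COLOR_RGB2GRAY).astype(np.float32),(0,0),.8)
    a=np.linspace(np.pi/2,np.pi*3/2,90); a=a[abs(a-np.pi)>np.radians(30)]
    def C(cx,cy,rr): 
        q=np.c_[cx+rr*np.cos(a),cy+rr*np.sin(a),np.full(len(a),zt)]@T.T+p
        return proj(z,q)
    def f(q):
        return -abs(samp(g,C(q[0],q[1],q[2]+.001))-samp(g,C(q[0],q[1],q[2]-.001))).mean()
    s=differential_evolution(f,[(x0-.008,x0+.008),(y0-.006,y0+.006),(r-.0003,r+.0003)],seed=1,maxiter=80)
    return s.x,s.fun
E
python3 - <<'E'
from fit import *
z=load('pics/w5.npz');o=get_obs()
q,f=fitring_tool(z,o);print(q,f)
for zz in (-.001,-.006): print(fitring_tool(z,o,zt=zz))
E
```

```text
[0.1197 0.0008 0.0243] -133.21123
(array([0.1196, 0.0008, 0.0243]), np.float32(-130.37831))
(array([0.1194, 0.0008, 0.0241]), np.float64(-133.55519104003906))
```

send_rows(
  rows=[
    [0,0,0.03,4,20,0,1],
    [0,0,0.08,12,55,0,1],
    [0,0,0.13,20,95,0,1],
    [0,0,0.17,28,135,0,1],
    [0,0,0.2037,35,175,0,1],
    [0,0,0.2037,40,205,0,1],
    [0,0,0.2037,42.7,216.6,0,1],
    [0,0,0.2037,42.7,216.6,0,1],
    [0,0,0.2037,42.7,216.6,0,1],
    [0,0,0.2037,42.7,216.6,0,1],
  ],
)

```text
time: 6.8
tcp_pos: [0.4943, -0.0558, 0.161]
tool_rot: [[0.998, -0.066, -0.001], [-0.066, -0.998, -0.0], [-0.001, 0.0, -1.0]]
force: [-0.7, 0.2, -6.2]
grip_width: 0.185
```

```bash
python3 - <<'E'
from fit import *
z=snap('wrist','w6');o=get_obs();print(o['time'],o['tcp_pos'],o['tool_rot'][:,0],o['force'],o['torque'],o['qvel'])
print(fitring_tool(z,o))
E
```

```text
6.85 [ 0.4944 -0.0559  0.1612] [ 0.9978 -0.0662 -0.0008] [-0.1782  0.4796 -6.4427] [ 0.0013 -0.003   0.0435] [-0.0013 -0.003  -0.0032  0.0023  0.0029  0.0005]
(array([0.1171, 0.0005, 0.0238]), np.float64(-49.15800857543945))
```

View pics/w6.png

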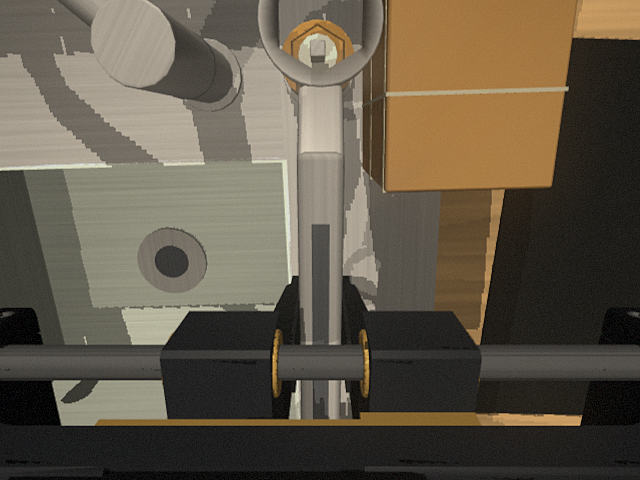

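```bash
python3 - <<'E'
from fit import *
z=load('pics/w6.npz');o=get_obs()
q,f=fitnut(z,.6122,-.0628);print('nut',q[:2],np.degrees(q[2]),q[3],f)
im=z['p'][:,:,::-1].copy()
S=6
c=cv2.resize(im[0:100,255:390],None,fx=S,fy=S,interpolation=cv2.INTER_CUBIC)
def dr(P,col):
    for u,v in proj(z,P): cv2.circle(c,(int((u-255+.5)*S),int((v+.5)*S)),1,col,-1)
dr(hexpts(.6122,-.0628,np.radians(-3.7),.01848,.072),(0,255,0))
T=o['tool_rot'];p=o['tcp_pos'];a=np.linspace(0,6.28,120)
dr(np.c_[.119+.024*np.cos(a),.001+.024*np.sin(a),np.full(120,-.0034)]@T.T+p,(255,0,255))
h=hexpts(.119,.001,0,.0192,-.0034);dr(h@T.T+p,(255,255,0))
cv2.imwrite('pics/ov6.png',c)
E
```

```text
nut [ 0.6181 -0.0664] 21.909244324814118 0.01907686922776536 119.1260757446289
```

View pics/ov6.png

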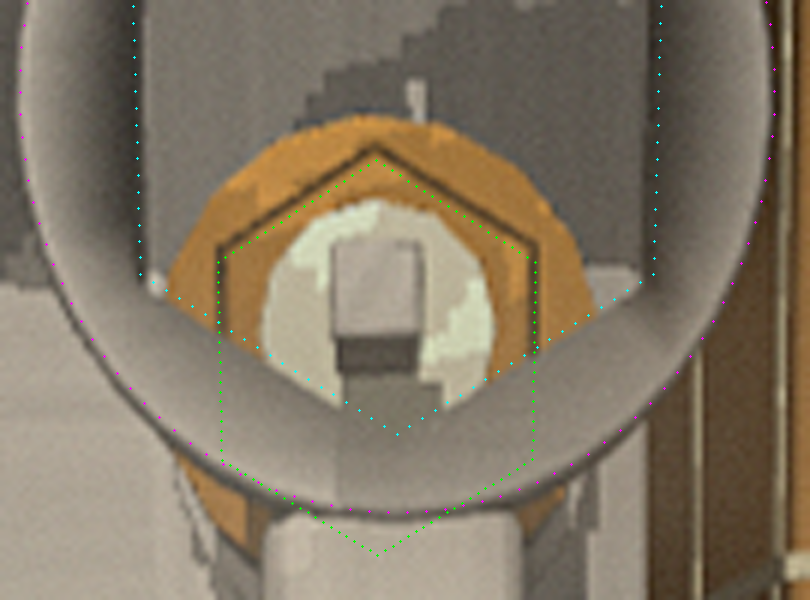

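send_rows(
  rows=[
    [0,0,0,0,2,-10,1],
    [0,0,0,0,2,-30,1],
    [0,0,0,0,2,-50,1],
    [0,0,0,0,2,-65,1],
    [0,0,0,0,2,-73,1],
    [0,0,0,0,2,-73,1],
    [0,0,0,0,2,-73,1],
  ],
)

```text
time: 7.55
tcp_pos: [0.4952, -0.053, 0.0892]
tool_rot: [[0.998, -0.065, 0.001], [-0.065, -0.998, -0.0], [0.001, 0.0, -1.0]]
force: [0.2, -1.2, -6.1]
grip_width: 0.185
```

```bash
cat > ov.py <<'E'
import sys
from fit import *
name=sys.argv[1];nx,ny,ny_aw=float(sys.argv[2]),float(sys.argv[3]),float(sys.argv[4])
z=snap('wrist',name);o=get_obs();print(o['time'],o['tcp_pos'],np.degrees(np.arctan2(o['tool_rot'][1,0],o['tool_rot'][0,0])),o['tool_rot'][2],o['force'],o['torque'],o['grip_width'])
T=o['tool_rot'];p=o['tcp_pos'];a=np.linspace(0,6.28,120)
print('ring',p+T@[.119,.001,.0021])
im=z['p'][:,:,::-1].copy();S=6
c=cv2.resize(im[0:100,255:390],None,fx=S,fy=S,interpolation=cv2.INTER_CUBIC)
def dr(P,col):
    for u,v in proj(z,P): cv2.circle(c,(int((u-255+.5)*S),int((v+.5)*S)),1,col,-1)
dr(hexpts(nx,ny,np.radians(ny_aw),.01848,.072),(0,255,0))
dr(np.c_[.119+.024*np.cos(a),.001+.024*np.sin(a),np.full(120,-.0034)]@T.T+p,(255,0,255))
h=hexpts(.119,.001,0,.0192,-.0034);dr(h@T.T+p,(255,255,0))
cv2.imwrite(f'pics/ov_{name}.png',c)
E
python3 ov.py w7 .6132 -.0629 -3.7
```

```text
7.6 [ 0.4956 -0.0531  0.0897] -3.7111461231090703 [ 0.002   0.0003 -1.    ] [-0.2787  0.5785 -6.8547] [ 0.0695 -0.0466 -0.0398] 0.18244612222997
ring [ 0.6143 -0.0618  0.0879]
```

View pics/ov_w7.png

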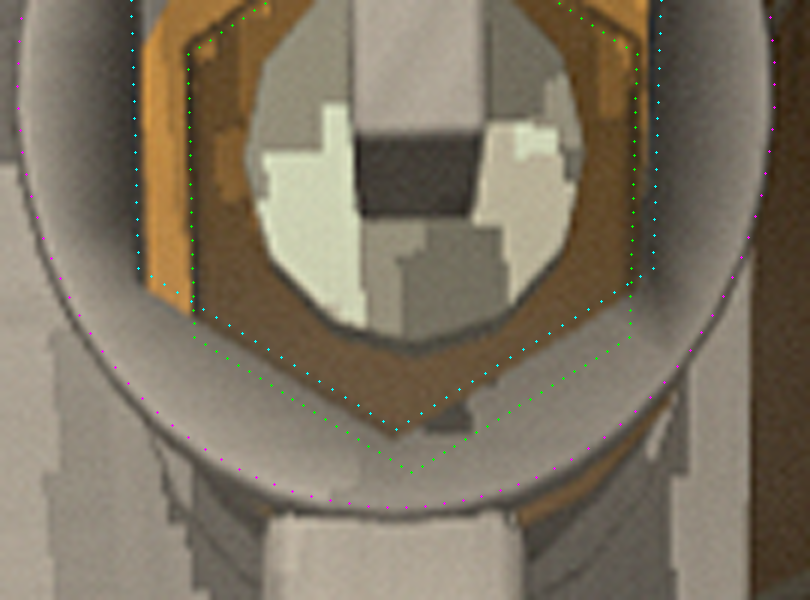

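send_rows(
  rows=[
    [0,0,0,-1,-1.2,0,1],
    [0,0,0,-1,-1.2,-2,1],
    [0,0,0,-1,-1.2,-4,1],
    [0,0,0,-1,-1.2,-6,1],
    [0,0,0,-1,-1.2,-8,1],
    [0,0,0,-1,-1.2,-9,1],
    [0,0,0,-1,-1.2,-10,1],
    [0,0,0,-1,-1.2,-10,1],
  ],
)

```text
time: 8.4
tcp_pos: [0.4941, -0.0541, 0.0788]
tool_rot: [[0.998, -0.065, 0.001], [-0.065, -0.998, -0.0], [0.001, 0.0, -1.0]]
force: [1.0, -0.4, -6.9]
grip_width: 0.186
```

send_rows(
  rows=[
    [0,0,0,0,0,-2,1],
    [0,0,0,0,0,-4,1],
    [0,0,0,0,0,-5,1],
    [0,0,0,0,0,-6,1],
    [0,0,0,0,0,-6,1],
  ],
)

```text
time: 8.9
tcp_pos: [0.4942, -0.0541, 0.0728]
tool_rot: [[0.998, -0.065, 0.001], [-0.065, -0.998, -0.0], [0.001, 0.0, -1.0]]
force: [3.8, -0.6, -6.5]
grip_width: 0.184
```

```bash
python3 ov.py w8 .6132 -.0629 -3.7
```

```text
8.95 [ 0.4942 -0.0541  0.0729] -3.711425510800216 [ 0.0012  0.0002 -1.    ] [ 2.8064 -0.6566 -6.7759] [-0.1318 -0.642  -0.0551] 0.18592555528179286
ring [ 0.6129 -0.0628  0.0709]
```

View pics/ov_w8.png

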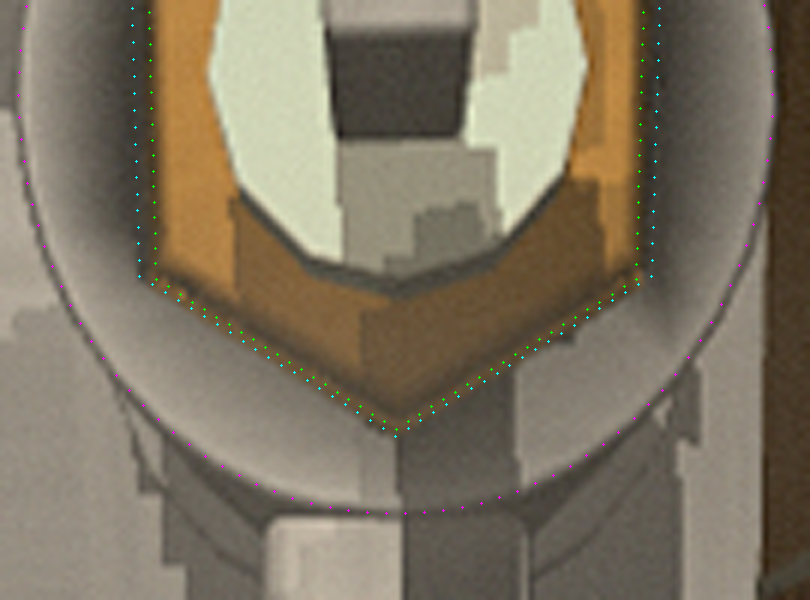

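send_rows(
  rows=[
    [0,0,0,0.5,0,-1,1],
    [0,0,0,0.5,0,-2,1],
    [0,0,0,0.5,0,-3,1],
    [0,0,0,0.5,0,-3.5,1],
    [0,0,0,0.5,0,-3.5,1],
  ],
)

```text
time: 9.45
tcp_pos: [0.4943, -0.0541, 0.0691]
tool_rot: [[0.998, -0.065, 0.0], [-0.065, -0.998, -0.0], [0.0, 0.0, -1.0]]
force: [1.8, -1.2, -6.1]
grip_width: 0.18
```

```bash
python3 - <<'E'
from station import *
o=get_obs();print(o['tcp_pos'],o['force'],o['torque'])
E
```

```text
[ 0.49429547 -0.05405745  0.06912338] [ 1.7726872  -1.16778108 -6.05885666] [-0.17887899 -0.4961903  -0.08891142]
```

send_rows(
  rows=[
    [0,0,0,0,0,-0.7,1],
    [0,0,0,0,0,-1.5,1],
    [0,0,0,0,0,-1.5,1],
  ],
)

```text
time: 9.75
tcp_pos: [0.4943, -0.054, 0.068]
tool_rot: [[0.998, -0.065, -0.0], [-0.065, -0.998, 0.0], [-0.0, -0.0, -1.0]]
force: [-0.3, -0.3, -2.5]
grip_width: 0.184
```

```bash
cat > tab.py <<'E'
import sys,numpy as np
from station import get_obs
# args: angles(deg, cw positive) relative to current
C=np.array([float(sys.argv[1]),float(sys.argv[2])])
o=get_obs();p=o['tcp_pos'][:2];print(o['joint_positions'],o['tcp_pos'])
# moment about nut axis
r=p-C;F=o['force'];M=o['torque'];print('Mz about nut (from tcp)',M[2]+r[0]*F[1]-r[1]*F[0],'M',M,'F',F)
for a in sys.argv[3:]:
    t=-np.radians(float(a));R=np.array([[np.cos(t),-np.sin(t)],[np.sin(t),np.cos(t)]])
    s=(R@r-r)*1000;print(f"[0,0,{t:.4f},{s[0]:.1f},{s[1]:.1f},0,1],",end=' ')
print()
E
python3 tab.py .613 -.0629 2 5 9 13 17 21 25 29 31 31
```

```text
[-2.16852572e-01 -7.49325679e-02  2.11331564e+00  1.46387063e-05
  1.10326542e+00  1.41855111e+00] [ 0.49425043 -0.05400238  0.06797114]
Mz about nut (from tcp) -0.04836036767751423 M [-0.07071849 -0.2968278  -0.08453365] F [-0.26613244 -0.28467756 -2.49169047]
[0,0,-0.0349,0.4,4.1,0,1], [0,0,-0.0873,1.2,10.3,0,1], [0,0,-0.1571,2.9,18.5,0,1], [0,0,-0.2269,5.0,26.5,0,1], [0,0,-0.2967,7.8,34.3,0,1], [0,0,-0.3665,11.1,42.0,0,1], [0,0,-0.4363,14.9,49.4,0,1], [0,0,-0.5061,19.2,56.5,0,1], [0,0,-0.5411,21.5,59.9,0,1], [0,0,-0.5411,21.5,59.9,0,1],
```

send_rows(
  rows=[
    [0,0,-0.0349,0.4,4.1,0,1],
    [0,0,-0.0873,1.2,10.3,0,1],
    [0,0,-0.1571,2.9,18.5,0,1],
    [0,0,-0.2269,5.0,26.5,0,1],
    [0,0,-0.2967,7.8,34.3,0,1],
    [0,0,-0.3665,11.1,42.0,0,1],
    [0,0,-0.4363,14.9,49.4,0,1],
    [0,0,-0.5061,19.2,56.5,0,1],
    [0,0,-0.5411,21.5,59.9,0,1],
    [0,0,-0.5411,21.5,59.9,0,1],
  ],
)

```text
time: 10.75
tcp_pos: [0.5157, 0.0056, 0.0679]
tool_rot: [[0.823, -0.569, -0.001], [-0.569, -0.823, -0.001], [0.0, 0.001, -1.0]]
force: [-1.1, -2.3, -2.8]
grip_width: 0.182
```

```bash
python3 ov.py w9 .6132 -.0629 -31;python3 tab.py .613 -.0629 2 6 10 14 18 22 25 27 27
```

```text
10.8 [0.5157 0.0056 0.0679] -34.64400744637947 [ 0.0003  0.0009 -1.    ] [-1.9602 -2.8195 -3.2197] [-0.5494 -0.1885 -0.1512] 0.18148621914566254
ring [ 0.6131 -0.0629  0.0658]
[-9.27714596e-02 -3.19945964e-02  2.07249793e+00 -1.08784940e-03
  1.10127102e+00  2.08316931e+00] [0.51571887 0.0055651  0.06789008]
Mz about nut (from tcp) 0.25732129916982854 M [-0.54937102 -0.18853513 -0.15117153] F [-1.96019577 -2.81953784 -3.21966673]
[0,0,-0.0349,2.4,3.4,0,1], [0,0,-0.1047,7.7,9.8,0,1], [0,0,-0.1745,13.4,15.9,0,1], [0,0,-0.2443,19.5,21.5,0,1], [0,0,-0.3142,25.9,26.7,0,1], [0,0,-0.3840,32.7,31.5,0,1], [0,0,-0.4363,38.0,34.7,0,1], [0,0,-0.4712,41.7,36.7,0,1], [0,0,-0.4712,41.7,36.7,0,1],
```

View pics/ov_w9.png

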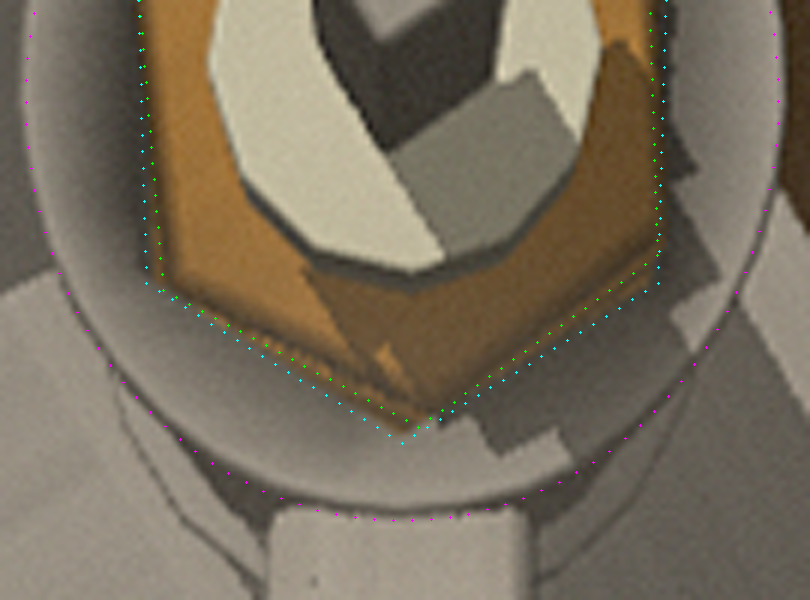

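View pics/w9.png

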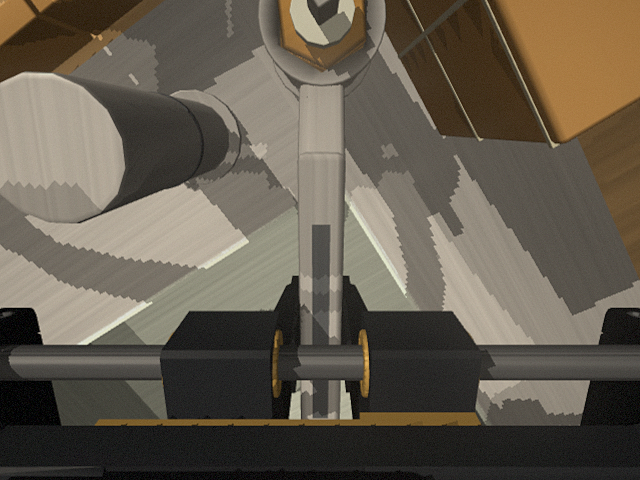

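send_rows(
  rows=[
    [0,0,-0.0349,2.4,3.4,0,1],
    [0,0,-0.1047,7.7,9.8,0,1],
    [0,0,-0.1745,13.4,15.9,0,1],
    [0,0,-0.2443,19.5,21.5,0,1],
    [0,0,-0.3142,25.9,26.7,0,1],
    [0,0,-0.384,32.7,31.5,0,1],
    [0,0,-0.4363,38.0,34.7,0,1],
    [0,0,-0.4712,41.7,36.7,0,1],
    [0,0,-0.4712,41.7,36.7,0,1],
  ],
)

```text
time: 11.7
tcp_pos: [0.557, 0.0423, 0.0676]
tool_rot: [[0.475, -0.88, -0.002], [-0.88, -0.475, -0.001], [-0.0, 0.002, -1.0]]
force: [-2.5, -1.6, -1.1]
grip_width: 0.187
```

```bash
python3 ov.py w10 .6132 -.0629 -57.5;python3 tab.py .613 -.0629 -4 -64
```

```text
11.75 [0.5569 0.0423 0.0676] -61.644806483902926 [-0.0003  0.0014 -1.    ] [-1.8833 -2.4718 -1.2271] [-0.7086  0.1463 -0.1985] 0.18656855688263033
ring [ 0.6126 -0.0629  0.0655]
[-2.01207758e-02  6.33600701e-02  1.97640998e+00 -5.32095729e-04
  1.10320804e+00  2.62682036e+00] [0.55694485 0.04226438 0.0676009 ]
Mz about nut (from tcp) 0.1381336055112738 M [-0.70858096  0.14628247 -0.19848128] F [-1.88329274 -2.4718438  -1.22710746]
[0,0,0.0698,-7.2,-4.2,0,1], [0,0,1.1170,-63.0,-109.4,0,1],
```

View pics/ov_w10.png

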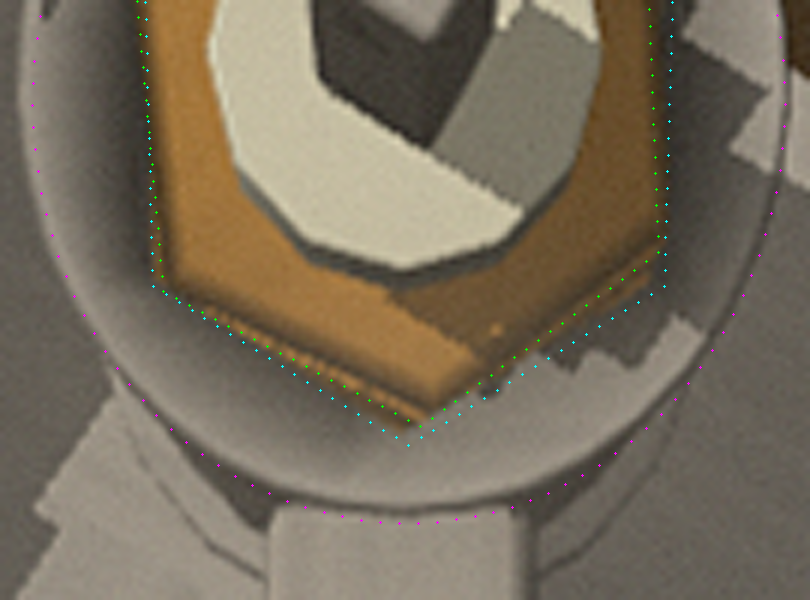

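View pics/w10.png

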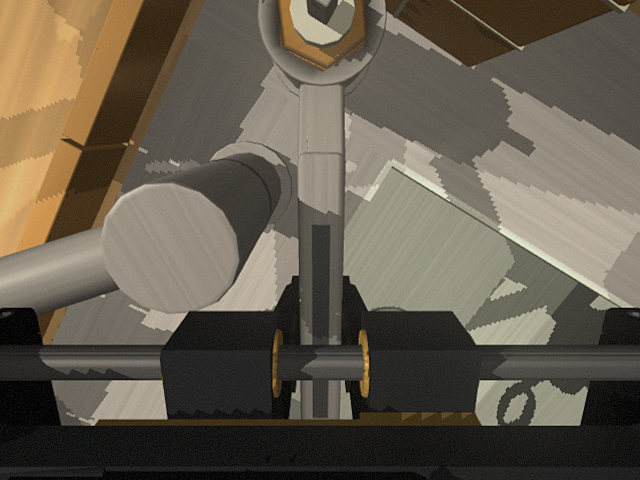

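send_rows(
  rows=[
    [0,0,0.035,-3.6,-2.1,0,1],
    [0,0,0.0698,-7.2,-4.2,0,1],
    [0,0,0.0698,-7.2,-4.2,3,1],
    [0,0,0.0698,-7.2,-4.2,8,1],
    [0,0,0.0698,-7.2,-4.2,14,1],
    [0,0,0.0698,-7.2,-4.2,20,1],
    [0,0,0.0698,-7.2,-4.2,20,1],
  ],
)

```text
time: 12.45
tcp_pos: [0.5509, 0.0389, 0.0889]
tool_rot: [[0.534, -0.845, 0.002], [-0.845, -0.534, 0.001], [0.0, -0.002, -1.0]]
force: [1.2, -0.4, -6.4]
grip_width: 0.186
```

```bash
python3 tab.py .613 -.0629 -2 -9 -16 -23 -30 -37 -44 -51 -57 -60
```

```text
[-2.72595627e-02  2.14963134e-02  1.97989132e+00  9.71113275e-04
  1.13842488e+00  2.55028766e+00] [0.55094564 0.03885537 0.08888739]
Mz about nut (from tcp) -0.15315879152812562 M [ 0.14044734 -0.10728488 -0.05069835] F [ 1.22886868 -0.36393167 -6.40760887]
[0,0,0.0349,-3.5,-2.2,0,1], [0,0,0.1571,-15.2,-11.0,0,1], [0,0,0.2793,-25.6,-21.0,0,1], [0,0,0.4014,-34.8,-32.3,0,1], [0,0,0.5236,-42.6,-44.7,0,1], [0,0,0.6458,-48.7,-57.8,0,1], [0,0,0.7679,-53.3,-71.7,0,1], [0,0,0.8901,-56.1,-85.9,0,1], [0,0,0.9948,-57.1,-98.4,0,1], [0,0,1.0472,-57.1,-104.6,0,1],
```

send_rows(
  rows=[
    [0,0,0.0349,-3.5,-2.2,0,1],
    [0,0,0.1571,-15.2,-11.0,0,1],
    [0,0,0.2793,-25.6,-21.0,0,1],
    [0,0,0.4014,-34.8,-32.3,0,1],
    [0,0,0.5236,-42.6,-44.7,0,1],
    [0,0,0.6458,-48.7,-57.8,0,1],
    [0,0,0.7679,-53.3,-71.7,0,1],
    [0,0,0.8901,-56.1,-85.9,0,1],
    [0,0,0.9948,-57.1,-98.4,0,1],
    [0,0,1.0472,-57.1,-104.6,0,1],
  ],
)

```text
time: 13.45
tcp_pos: [0.4928, -0.0667, 0.0876]
tool_rot: [[0.999, 0.042, -0.0], [0.042, -0.999, 0.0], [-0.0, -0.0, -1.0]]
force: [-0.0, 0.9, -6.7]
grip_width: 0.184
```

send_rows(
  rows=[
    [0,0,0,0,0,0,1],
    [0,0,0,0,0,0,1],
  ],
)

```text
time: 13.65
tcp_pos: [0.493, -0.0658, 0.0876]
tool_rot: [[0.999, 0.039, -0.0], [0.039, -0.999, 0.001], [-0.0, -0.001, -1.0]]
force: [-0.4, 0.9, -6.9]
grip_width: 0.186
```

```bash
python3 ov.py w11 .6132 -.0629 3
```

```text
13.7 [ 0.4931 -0.0657  0.0876] 2.243770023265676 [-0.0002 -0.0006 -1.    ] [ 0.3932  0.7646 -7.0555] [ 0.0424 -0.0566 -0.0156] 0.18298662522352802
ring [ 0.612  -0.0621  0.0855]
```

View pics/ov_w11.png

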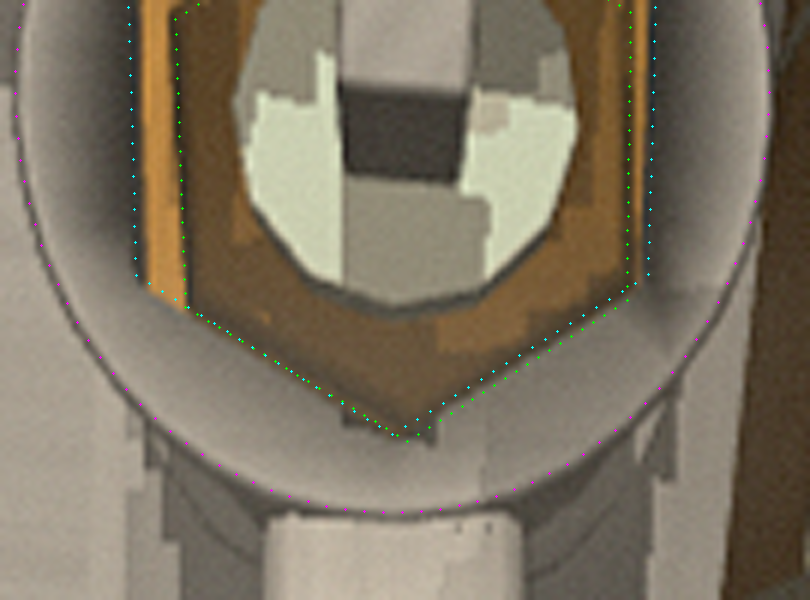

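send_rows(
  rows=[
    [0,0,0.013,1,-2.3,0,1],
    [0,0,0.013,1,-2.3,-3,1],
    [0,0,0.013,1,-2.3,-6,1],
    [0,0,0.013,1,-2.3,-9,1],
    [0,0,0.013,1,-2.3,-11,1],
    [0,0,0.013,1,-2.3,-13,1],
    [0,0,0.013,1,-2.3,-13,1],
  ],
)

```text
time: 14.4
tcp_pos: [0.4943, -0.0685, 0.0745]
tool_rot: [[0.999, 0.053, 0.0], [0.053, -0.999, 0.0], [0.0, -0.0, -1.0]]
force: [1.7, 0.3, -7.6]
grip_width: 0.186
```

send_rows(
  rows=[
    [0,0,0,0,0,-2,1],
    [0,0,0,0,0,-4,1],
    [0,0,0,0,0,-5.5,1],
    [0,0,0,0,0,-6.7,1],
    [0,0,0,0,0,-6.7,1],
  ],
)

```text
time: 14.9
tcp_pos: [0.4943, -0.0686, 0.0683]
tool_rot: [[0.999, 0.053, 0.0], [0.053, -0.999, -0.0], [0.0, 0.0, -1.0]]
force: [-0.1, 1.1, -3.5]
grip_width: 0.189
```

```bash
python3 tab.py .613 -.0629 2 5 9 13 17 21 25 27 27 27
```

```text
[-2.45474554e-01 -7.12854669e-02  2.10929777e+00 -1.11001311e-05
  1.10318416e+00  1.27233000e+00] [ 0.4943382  -0.06859155  0.06828753]
Mz about nut (from tcp) -0.1021043873744402 M [ 0.15425464 -0.23714901  0.02369649] F [-0.05398178  1.05757402 -3.46267306]
[0,0,-0.0349,-0.1,4.1,0,1], [0,0,-0.0873,-0.0,10.4,0,1], [0,0,-0.1571,0.6,18.6,0,1], [0,0,-0.2269,1.8,26.8,0,1], [0,0,-0.2967,3.5,34.9,0,1], [0,0,-0.3665,5.8,42.9,0,1], [0,0,-0.4363,8.7,50.7,0,1], [0,0,-0.4712,10.3,54.5,0,1], [0,0,-0.4712,10.3,54.5,0,1], [0,0,-0.4712,10.3,54.5,0,1],
```

send_rows(
  rows=[
    [0,0,-0.0349,-0.1,4.1,0,1],
    [0,0,-0.0873,0,10.4,0,1],
    [0,0,-0.1571,0.6,18.6,0,1],
    [0,0,-0.2269,1.8,26.8,0,1],
    [0,0,-0.2967,3.5,34.9,0,1],
    [0,0,-0.3665,5.8,42.9,0,1],
    [0,0,-0.4363,8.7,50.7,0,1],
    [0,0,-0.4712,10.3,54.5,0,1],
    [0,0,-0.4712,10.3,54.5,0,1],
  ],
)

```text
time: 15.8
tcp_pos: [0.5047, -0.0142, 0.0684]
tool_rot: [[0.914, -0.405, 0.0], [-0.405, -0.914, -0.001], [0.001, 0.001, -1.0]]
force: [-0.5, -1.1, -3.5]
grip_width: 0.183
```

```bash
python3 tab.py .613 -.0629 1.5 3 4.5 6 7.5 9;  python3 -c "
from station import *;print(get_obs()['tool_rot'][:,0])"
```

```text
[-1.33813572e-01 -5.78851778e-02  2.09648431e+00 -1.23566833e-03
  1.10251902e+00  1.85476985e+00] [ 0.50469573 -0.01418272  0.06836902]
Mz about nut (from tcp) 0.12210706232792926 M [-0.25321957 -0.19780981 -0.02028934] F [-0.49961238 -1.09004607 -3.46806335]
[0,0,-0.0262,1.3,2.8,0,1], [0,0,-0.0524,2.7,5.6,0,1], [0,0,-0.0785,4.2,8.3,0,1], [0,0,-0.1047,5.7,11.1,0,1], [0,0,-0.1309,7.3,13.7,0,1], [0,0,-0.1571,9.0,16.3,0,1], 
[ 9.14214954e-01 -4.05228867e-01  7.64197621e-04]
```

send_rows(
  rows=[
    [0,0,-0.0262,1.3,2.8,0,1],
    [0,0,-0.0524,2.7,5.6,0,1],
    [0,0,-0.0785,4.2,8.3,0,1],
    [0,0,-0.1047,5.7,11.1,0,1],
    [0,0,-0.1309,7.3,13.7,0,1],
    [0,0,-0.1571,9.0,16.3,0,1],
    [0,0,-0.1833,10.8,18.9,0,1],
    [0,0,-0.1833,10.8,18.9,0,1],
  ],
)

```text
time: 16.6
tcp_pos: [0.5151, 0.0046, 0.0682]
tool_rot: [[0.825, -0.565, -0.001], [-0.565, -0.825, -0.001], [-0.0, 0.001, -1.0]]
force: [-1.9, -0.5, -2.8]
grip_width: 0.184
```

```bash
python3 ov.py w12 .6132 -.0629 -30; python3 tab.py .613 -.0629 .5 1 1.5 2 2.5 3 4 5 6 7 8
```

```text
16.65 [0.5151 0.0046 0.0682] -34.39671012037289 [ 0.      0.0006 -1.    ] [-1.8693 -0.1881 -3.5929] [-0.2662  0.0602  0.1235] 0.1821850630349263
ring [ 0.6128 -0.0635  0.0661]
[-9.50736364e-02 -3.37453173e-02  2.07360079e+00 -5.64588535e-04
  1.10200449e+00  2.07631369e+00] [0.51513353 0.00457162 0.06820577]
Mz about nut (from tcp) 0.2679795621799995 M [-0.26616416  0.06024752  0.12345326] F [-1.86925065 -0.18806172 -3.59285411]
[0,0,-0.0087,0.6,0.9,0,1], [0,0,-0.0175,1.2,1.7,0,1], [0,0,-0.0262,1.8,2.5,0,1], [0,0,-0.0349,2.4,3.4,0,1], [0,0,-0.0436,3.0,4.2,0,1], [0,0,-0.0524,3.7,5.0,0,1], [0,0,-0.0698,4.9,6.7,0,1], [0,0,-0.0873,6.3,8.3,0,1], [0,0,-0.1047,7.6,9.9,0,1], [0,0,-0.1222,9.0,11.4,0,1], [0,0,-0.1396,10.3,13.0,0,1],
```

View pics/ov_w12.png

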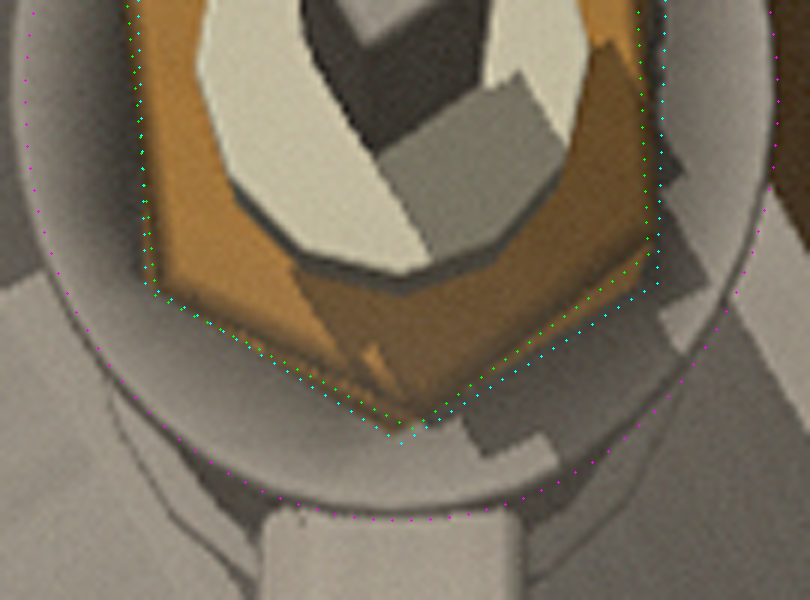

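send_rows(
  rows=[
    [0,0,-0.0175,1.2,1.7,0,1],
    [0,0,-0.0349,2.4,3.4,0,1],
    [0,0,-0.0524,3.7,5.0,0,1],
    [0,0,-0.0611,4.3,5.9,0,1],
    [0,0,-0.0698,4.9,6.7,0,1],
  ],
)

```text
time: 17.15
tcp_pos: [0.5202, 0.0115, 0.068]
tool_rot: [[0.783, -0.623, -0.0], [-0.623, -0.783, -0.0], [0.0, 0.0, -1.0]]
force: [-2.5, -1.9, -0.9]
grip_width: 0.183
```

```bash
python3 tab.py .613 -.0629 .5 1 1.5 2 2.5 3 4 5 6 7 8
```

```text
[-8.08877660e-02 -2.19190764e-02  2.06249935e+00 -4.42092954e-04
  1.10118023e+00  2.16205763e+00] [0.52015131 0.01149439 0.06797224]
Mz about nut (from tcp) 0.41595931711329115 M [-0.56040473  0.18161648  0.05670205] F [-2.45486274 -1.90233429 -0.89672439]
[0,0,-0.0087,0.7,0.8,0,1], [0,0,-0.0175,1.3,1.6,0,1], [0,0,-0.0262,2.0,2.4,0,1], [0,0,-0.0349,2.7,3.2,0,1], [0,0,-0.0436,3.3,4.0,0,1], [0,0,-0.0524,4.0,4.8,0,1], [0,0,-0.0698,5.4,6.3,0,1], [0,0,-0.0873,6.8,7.8,0,1], [0,0,-0.1047,8.3,9.3,0,1], [0,0,-0.1222,9.8,10.8,0,1], [0,0,-0.1396,11.3,12.2,0,1],
```

send_rows(
  rows=[
    [0,0,-0.0087,0.7,0.8,0,1],
    [0,0,-0.0175,1.3,1.6,0,1],
  ],
)

```text
time: 17.35
tcp_pos: [0.5215, 0.0131, 0.068]
tool_rot: [[0.772, -0.636, -0.0], [-0.636, -0.772, -0.0], [0.0, 0.0, -1.0]]
force: [-3.3, -1.8, -2.1]
grip_width: 0.185
```

```bash
python3 tab.py .613 -.0629 .5 1 1.5 2 2.5 3
```

```text
[-7.76076186e-02 -1.89160556e-02  2.05954663e+00 -2.26596313e-04
  1.10098901e+00  2.18282346e+00] [0.52149458 0.01314921 0.06797342]
Mz about nut (from tcp) 0.4302110845707696 M [-0.60024836  0.19598203  0.0158988 ] F [-3.25038107 -1.8263767  -2.10006206]
[0,0,-0.0087,0.7,0.8,0,1], [0,0,-0.0175,1.3,1.6,0,1], [0,0,-0.0262,2.0,2.4,0,1], [0,0,-0.0349,2.7,3.1,0,1], [0,0,-0.0436,3.4,3.9,0,1], [0,0,-0.0524,4.1,4.7,0,1],
```

send_rows(
  rows=[
    [0,0,-0.0087,0.7,0.8,0,1],
    [0,0,-0.0175,1.3,1.6,0,1],
  ],
)

```text
time: 17.55
tcp_pos: [0.5228, 0.0147, 0.068]
tool_rot: [[0.76, -0.65, 0.0], [-0.65, -0.76, -0.0], [0.0, 0.0, -1.0]]
force: [-2.5, -3.3, -1.9]
grip_width: 0.183
```

```bash
python3 tab.py .613 -.0629 .5 1 1.5 2 2.5 3
```

```text
[-7.43522655e-02 -1.58681375e-02  2.05656665e+00 -2.19861802e-04
  1.10078279e+00  2.20357301e+00] [0.52284292 0.01474472 0.06796156]
Mz about nut (from tcp) 0.4717639058015657 M [-0.62639689  0.22178906 -0.02127263] F [-2.46014168 -3.34992568 -1.93078417]
[0,0,-0.0087,0.7,0.8,0,1], [0,0,-0.0175,1.4,1.6,0,1], [0,0,-0.0262,2.1,2.3,0,1], [0,0,-0.0349,2.8,3.1,0,1], [0,0,-0.0436,3.5,3.9,0,1], [0,0,-0.0524,4.2,4.6,0,1],
```

send_rows(
  rows=[
    [0,0,-0.0087,0.7,0.8,0,1],
    [0,0,-0.0175,1.4,1.6,0,1],
  ],
)

```text
time: 17.75
tcp_pos: [0.5243, 0.0163, 0.068]
tool_rot: [[0.749, -0.663, 0.0], [-0.663, -0.749, -0.0], [0.0, 0.0, -1.0]]
force: [-1.6, -1.6, -1.7]
grip_width: 0.186
```

```bash
python3 ov.py w13 .6132 -.0629 -37; python3 tab.py .613 -.0629 .5 1 1.5 2 2.5 3
```

```text
17.8 [0.5243 0.0165 0.068 ] -41.52837231801076 [ 0.0002 -0.0001 -1.    ] [-1.8343 -2.5516 -1.673 ] [-0.6715  0.1608 -0.0579] 0.18181885849305704
ring [ 0.6128 -0.0632  0.0659]
[-7.09665053e-02 -1.25440732e-02  2.05321328e+00 -3.87224729e-05
  1.10070410e+00  2.22465418e+00] [0.5243339  0.01645241 0.06799838]
Mz about nut (from tcp) 0.31390717594731665 M [-0.67145932  0.16077796 -0.05788825] F [-1.83431526 -2.5515739  -1.67303225]
[0,0,-0.0087,0.7,0.8,0,1], [0,0,-0.0175,1.4,1.5,0,1], [0,0,-0.0262,2.1,2.3,0,1], [0,0,-0.0349,2.8,3.0,0,1], [0,0,-0.0436,3.5,3.8,0,1], [0,0,-0.0524,4.3,4.5,0,1],
```

View pics/ov_w13.png

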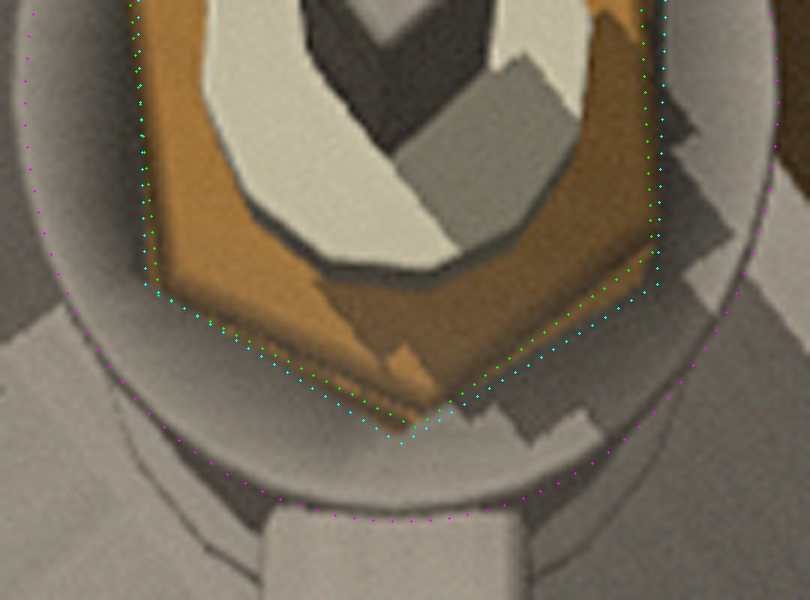

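send_rows(
  rows=[
    [0,0,-0.0052,0.4,0.45,0,1],
    [0,0,-0.0105,0.8,0.9,0,1],
  ],
)

```text
time: 18.0
tcp_pos: [0.525, 0.0173, 0.068]
tool_rot: [[0.742, -0.67, 0.0], [-0.67, -0.742, -0.0], [0.0, -0.0, -1.0]]
force: [-1.8, -2.9, -1.7]
grip_width: 0.184
```

send_rows(
  rows=[
    [0,0,-0.0052,0.4,0.45,0,1],
    [0,0,-0.0105,0.8,0.9,0,1],
  ],
)

```text
time: 18.2
tcp_pos: [0.5259, 0.0181, 0.068]
tool_rot: [[0.735, -0.678, 0.0], [-0.678, -0.735, -0.0], [0.0, -0.0, -1.0]]
force: [-1.4, -3.1, -1.1]
grip_width: 0.184
```

send_rows(
  rows=[
    [0,0,-0.0052,0.4,0.45,0,1],
    [0,0,-0.0105,0.85,0.9,0,1],
  ],
)

```text
time: 18.4
tcp_pos: [0.5267, 0.0191, 0.068]
tool_rot: [[0.728, -0.686, 0.0], [-0.686, -0.728, -0.0], [0.0, -0.0, -1.0]]
force: [-2.3, -3.2, -2.5]
grip_width: 0.184
```

send_rows(
  rows=[
    [0,0,-0.0052,0.4,0.45,0,1],
    [0,0,-0.0105,0.85,0.9,0,1],
  ],
)

```text
time: 18.6
tcp_pos: [0.5276, 0.02, 0.068]
tool_rot: [[0.721, -0.693, 0.0], [-0.693, -0.721, -0.0], [0.0, -0.0, -1.0]]
force: [-2.1, -3.9, -3.1]
grip_width: 0.185
```

send_rows(
  rows=[
    [0,0,-0.0044,0.36,0.37,0,1],
    [0,0,-0.0087,0.72,0.74,0,1],
  ],
)

```text
time: 18.8
tcp_pos: [0.5283, 0.0207, 0.068]
tool_rot: [[0.715, -0.7, 0.0], [-0.7, -0.715, -0.0], [0.0, -0.0, -1.0]]
force: [-1.3, -3.2, -2.3]
grip_width: 0.187
```

```bash
python3 tab.py .613 -.0629 .5 1 |head -2
```

```text
[-6.23351892e-02 -3.38766246e-03  2.04414052e+00 -9.60841850e-05
  1.10065995e+00  2.28333011e+00] [0.52826775 0.02070684 0.06798726]
```

send_rows(
  rows=[
    [0,0,-0.0052,0.43,0.44,0,1],
    [0,0,-0.0105,0.87,0.88,0,1],
  ],
)

```text
time: 19.0
tcp_pos: [0.5291, 0.0216, 0.068]
tool_rot: [[0.707, -0.707, 0.0], [-0.707, -0.707, -0.0], [0.0, -0.0, -1.0]]
force: [-1.3, -3.8, -2.1]
grip_width: 0.183
```

```bash
python3 tab.py .613 -.0629 .5 1 
```

```text
[-6.05719621e-02 -1.40511006e-03  2.04212861e+00 -1.32488186e-04
  1.10065615e+00  2.29568070e+00] [0.52914402 0.02157336 0.06800489]
Mz about nut (from tcp) 0.3845498014560564 M [-0.85728462  0.02465468 -0.0426595 ] F [-1.25662666 -3.82868134 -2.08539181]
[0,0,-0.0087,0.7,0.7,0,1], [0,0,-0.0175,1.5,1.5,0,1],
```

send_rows(
  rows=[
    [0,0,-0.0061,0.51,0.51,0,1],
    [0,0,-0.0122,1.03,1.02,0,1],
  ],
)

```text
time: 19.2
tcp_pos: [0.5302, 0.0226, 0.068]
tool_rot: [[0.698, -0.716, 0.0], [-0.716, -0.698, -0.0], [0.0, -0.0, -1.0]]
force: [-1.1, -3.6, -3.2]
grip_width: 0.183
```

send_rows(
  rows=[
    [0,0,-0.0061,0.52,0.5,0,1],
    [0,0,-0.0122,1.04,1.0,0,1],
  ],
)

```text
time: 19.4
tcp_pos: [0.5312, 0.0236, 0.068]
tool_rot: [[0.69, -0.724, 0.0], [-0.724, -0.69, -0.0], [0.0, -0.0, -1.0]]
force: [-1.4, -3.8, -2.6]
grip_width: 0.186
```

send_rows(
  rows=[
    [0,0,-0.0061,0.53,0.5,0,1],
    [0,0,-0.0122,1.05,1.0,0,1],
  ],
)

```text
time: 19.6
tcp_pos: [0.5322, 0.0246, 0.0679]
tool_rot: [[0.681, -0.733, 0.0], [-0.733, -0.681, -0.0], [0.0, 0.0, -1.0]]
force: [-1.1, -4.5, -2.9]
grip_width: 0.185
```

send_rows(
  rows=[
    [0,0,-0.0061,0.54,0.49,0,1],
    [0,0,-0.0122,1.07,0.98,0,1],
  ],
)

```text
time: 19.8
tcp_pos: [0.5333, 0.0256, 0.068]
tool_rot: [[0.672, -0.741, 0.0], [-0.741, -0.672, -0.0], [0.0, 0.0, -1.0]]
force: [-0.3, -4.2, -1.5]
grip_width: 0.186
```

send_rows(
  rows=[
    [0,0,-0.0061,0.55,0.49,0,1],
    [0,0,-0.0122,1.08,0.97,0,1],
  ],
)

```text
time: 20.0
tcp_pos: [0.5344, 0.0265, 0.068]
tool_rot: [[0.663, -0.749, 0.0], [-0.749, -0.663, -0.0], [0.0, 0.0, -1.0]]
force: [-0.9, -4.7, -3.0]
grip_width: 0.185
```

```bash
python3 ov.py w14 .6132 -.0629 -44; python3 tab.py .613 -.0629 .7 
```

```text
20.05 [0.5345 0.0266 0.068 ] -48.50995126763686 [ 0.0002 -0.0001 -1.    ] [-0.782  -4.5075 -2.7344] [-1.0328 -0.0808 -0.0506] 0.18398984452657777
ring [ 0.6125 -0.0632  0.0659]
[-5.05685165e-02  1.08928533e-02  2.02982289e+00 -4.32488629e-05
  1.10066634e+00  2.36690576e+00] [0.53446104 0.02660736 0.06798259]
Mz about nut (from tcp) 0.37335679281357376 M [-1.03275727 -0.08079885 -0.05064877] F [-0.78198519 -4.5074717  -2.7343512 ]
[0,0,-0.0122,1.1,1.0,0,1],
```

View pics/ov_w14.png

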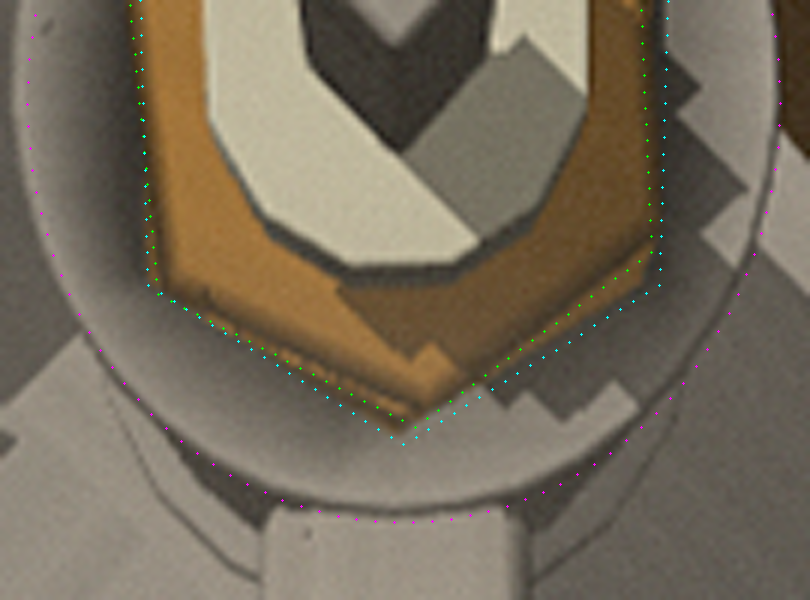

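send_rows(
  rows=[
    [0,0,-0.0061,0.65,0.38,0,1],
    [0,0,-0.0122,1.3,0.76,0,1],
  ],
)

```text
time: 20.25
tcp_pos: [0.5355, 0.0275, 0.0679]
tool_rot: [[0.653, -0.757, -0.0], [-0.757, -0.653, 0.0], [-0.001, 0.0, -1.0]]
force: [-1.3, -3.6, -2.2]
grip_width: 0.181
```

send_rows(
  rows=[
    [0,0,-0.0061,0.57,0.48,0,1],
    [0,0,-0.0122,1.13,0.95,0,1],
  ],
)

```text
time: 20.45
tcp_pos: [0.5366, 0.0284, 0.0679]
tool_rot: [[0.644, -0.765, -0.0], [-0.765, -0.644, 0.0], [-0.0, 0.0, -1.0]]
force: [-2.5, -3.7, -1.4]
grip_width: 0.182
```

send_rows(
  rows=[
    [0,0,-0.0052,0.49,0.4,0,1],
    [0,0,-0.0105,0.98,0.8,0,1],
  ],
)

```text
time: 20.65
tcp_pos: [0.5375, 0.0293, 0.0679]
tool_rot: [[0.636, -0.772, -0.001], [-0.772, -0.636, 0.0], [-0.001, 0.0, -1.0]]
force: [-2.9, -3.0, -1.3]
grip_width: 0.186
```

send_rows(
  rows=[
    [0,0,-0.0061,0.58,0.47,0,1],
    [0,0,-0.0122,1.15,0.93,0,1],
  ],
)

```text
time: 20.85
tcp_pos: [0.5387, 0.0302, 0.0679]
tool_rot: [[0.627, -0.779, -0.001], [-0.779, -0.627, 0.0], [-0.0, 0.0, -1.0]]
force: [-2.9, -3.0, -2.4]
grip_width: 0.182
```

send_rows(
  rows=[
    [0,0,-0.0061,0.59,0.46,0,1],
    [0,0,-0.0122,1.16,0.91,0,1],
  ],
)

```text
time: 21.05
tcp_pos: [0.5399, 0.0311, 0.0679]
tool_rot: [[0.617, -0.787, -0.001], [-0.787, -0.617, 0.0], [-0.001, 0.0, -1.0]]
force: [-2.6, -2.3, -1.9]
grip_width: 0.183
```

send_rows(
  rows=[
    [0,0,-0.0061,0.59,0.45,0,1],
    [0,0,-0.0122,1.18,0.9,0,1],
  ],
)

```text
time: 21.25
tcp_pos: [0.541, 0.032, 0.0678]
tool_rot: [[0.607, -0.794, -0.001], [-0.794, -0.607, 0.0], [-0.001, 0.0, -1.0]]
force: [-3.7, -2.0, -1.2]
grip_width: 0.185
```

send_rows(
  rows=[
    [0,0,-0.0061,0.6,0.44,0,1],
    [0,0,-0.0122,1.19,0.88,0,1],
  ],
)

```text
time: 21.45
tcp_pos: [0.542, 0.0327, 0.0677]
tool_rot: [[0.598, -0.802, -0.001], [-0.802, -0.598, -0.0], [-0.001, 0.001, -1.0]]
force: [-5.2, -2.1, -1.7]
grip_width: 0.186
```

```bash
python3 tab.py .613 -.0629 .3 
```

```text
[-3.85016798e-02  2.93359083e-02  2.01152268e+00 -1.60902950e-04
  1.10182986e+00  2.46236560e+00] [0.54200912 0.03271921 0.06773961]
Mz about nut (from tcp) 0.6398112057711407 M [-0.73357238  0.58526424 -0.00797443] F [-5.21823325 -2.09635824 -1.7426434 ]
[0,0,-0.0052,0.5,0.4,0,1],
```

send_rows(
  rows=[
    [0,0,-0.0026,0.26,0.19,0,1],
  ],
)

```text
time: 21.55
tcp_pos: [0.5422, 0.0329, 0.0677]
tool_rot: [[0.596, -0.803, -0.001], [-0.803, -0.596, -0.0], [-0.001, 0.001, -1.0]]
force: [-4.8, -1.8, -1.6]
grip_width: 0.184
```

```bash
python3 tab.py .613 -.0629 .3 
```

```text
[-3.81346245e-02  2.99711345e-02  2.01097485e+00 -3.61277404e-04
  1.10197214e+00  2.46520581e+00] [0.54218752 0.03285862 0.06768509]
Mz about nut (from tcp) 0.6026457974647375 M [-0.73637931  0.65385433  0.01225715] F [-4.81253925 -1.8294308  -1.6106342 ]
[0,0,-0.0052,0.5,0.4,0,1],
```

send_rows(
  rows=[
    [0,0,-0.0026,0.26,0.19,0,1],
    [0,0,-0.0044,0.43,0.31,0,1],
  ],
)

```text
time: 21.75
tcp_pos: [0.5425, 0.0331, 0.0677]
tool_rot: [[0.593, -0.806, -0.001], [-0.806, -0.593, -0.0], [-0.001, 0.001, -1.0]]
force: [-5.0, -2.5, 0.0]
grip_width: 0.184
```

```bash
python3 tab.py .613 -.0629 .3 
```

```text
[-3.75933327e-02  3.08741946e-02  2.01006463e+00 -4.63131899e-04
  1.10211936e+00  2.46998336e+00] [0.5425381  0.03311166 0.06767651]
Mz about nut (from tcp) 0.6411857913905662 M [-0.8222718   0.6259131  -0.01694006] F [-5.01998961 -2.49990831  0.02136249]
[0,0,-0.0052,0.5,0.4,0,1],
```

send_rows(
  rows=[
    [0,0,-0.0035,0.35,0.25,0,1],
    [0,0,-0.007,0.7,0.5,0,1],
  ],
)

```text
time: 21.95
tcp_pos: [0.5431, 0.0335, 0.0676]
tool_rot: [[0.587, -0.81, -0.002], [-0.81, -0.587, -0.001], [-0.001, 0.002, -1.0]]
force: [-6.3, -2.7, -1.2]
grip_width: 0.186
```

```bash
python3 tab.py .613 -.0629 .3 
```

```text
[-3.66753596e-02  3.24337592e-02  2.00857918e+00 -7.59096151e-04
  1.10241913e+00  2.47789063e+00] [0.54307684 0.03351157 0.06761532]
Mz about nut (from tcp) 0.8687610417344817 M [-0.83200273  0.69089308  0.07760076] F [-6.25128551 -2.6953026  -1.16119967]
[0,0,-0.0052,0.5,0.4,0,1],
```

send_rows(
  rows=[
    [0,0,-0.0026,0.26,0.19,0,1],
    [0,0,-0.0044,0.43,0.31,0,1],
    [0,0,-0.0044,0.43,0.31,0,1],
  ],
)

```text
time: 22.25
tcp_pos: [0.5434, 0.0338, 0.0676]
tool_rot: [[0.584, -0.812, -0.002], [-0.812, -0.584, -0.001], [-0.001, 0.002, -1.0]]
force: [-5.4, -2.5, 0.3]
grip_width: 0.185
```

```bash
python3 ov.py w15 .6132 -.0629 -51; python3 tab.py .613 -.0629 .3 
```

```text
22.3 [0.5434 0.0338 0.0676] -54.290511514139986 [-0.0006  0.0021 -1.    ] [-5.3171 -2.6746 -1.3355] [-0.8036  0.7279  0.0835] 0.1853027244689134
ring [ 0.6121 -0.0634  0.0654]
[-3.60528792e-02  3.34067907e-02  2.00766347e+00 -8.86199958e-04
  1.10257449e+00  2.48269171e+00] [0.5434142  0.03380351 0.06757074]
Mz about nut (from tcp) 0.7837881408552598 M [-0.80364994  0.72789346  0.08348811] F [-5.31713961 -2.67459649 -1.33551638]
[0,0,-0.0052,0.5,0.4,0,1],
```

View pics/ov_w15.png

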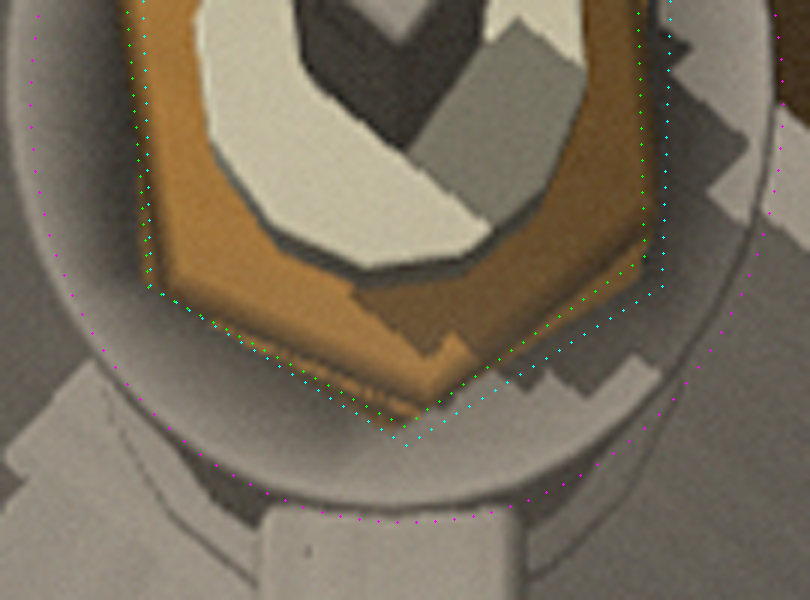

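View pics/w15.png

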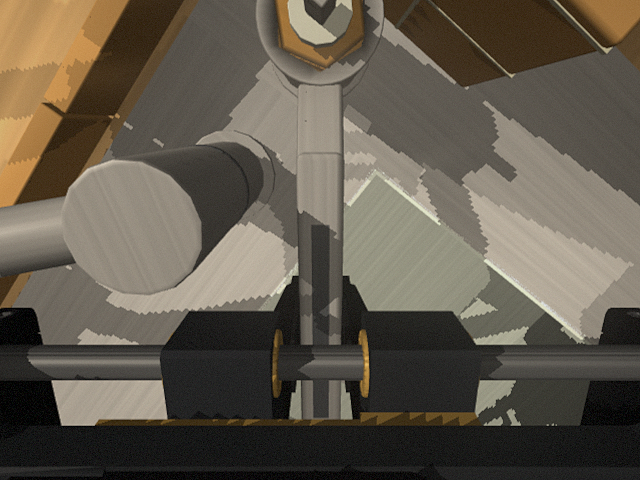

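send_rows(
  rows=[
    [0,0,-0.0035,0.35,0.25,0,1],
    [0,0,-0.007,0.7,0.5,0,1],
    [0,0,-0.007,0.7,0.5,0,1],
  ],
)

```text
time: 22.6
tcp_pos: [0.544, 0.0343, 0.0675]
tool_rot: [[0.578, -0.816, -0.002], [-0.816, -0.578, -0.001], [-0.001, 0.003, -1.0]]
force: [-6.4, -2.7, -0.3]
grip_width: 0.184
```

```bash
python3 tab.py .613 -.0629 .3 
```

```text
[-3.50709490e-02  3.50156996e-02  2.00609571e+00 -1.12541229e-03
  1.10288303e+00  2.49058004e+00] [0.5439905  0.03425325 0.06752443]
Mz about nut (from tcp) 0.9238773176380402 M [-0.91536326  0.80831434  0.11704388] F [-6.37349803 -2.71886327 -0.33077345]
[0,0,-0.0052,0.5,0.4,0,1],
```

send_rows(
  rows=[
    [0,0,-0.0026,0.26,0.18,0,1],
    [0,0,-0.0052,0.52,0.36,0,1],
    [0,0,-0.0052,0.52,0.36,0,1],
    [0,0,-0.0052,0.52,0.36,0,1],
  ],
)

```text
time: 23.0
tcp_pos: [0.5444, 0.0345, 0.0675]
tool_rot: [[0.574, -0.819, -0.003], [-0.819, -0.574, -0.001], [-0.001, 0.003, -1.0]]
force: [-6.3, -3.3, -0.6]
grip_width: 0.182
```

```bash
python3 tab.py .613 -.0629 .3; python3 ov.py w16 .6132 -.0629 -50; 
```

```text
[-3.44765550e-02  3.61107326e-02  2.00499839e+00 -1.30483390e-03
  1.10311351e+00  2.49635560e+00] [0.54439733 0.03451499 0.06750824]
Mz about nut (from tcp) 0.9892980417271502 M [-0.97821635  0.82449865  0.15631661] F [-6.25383906 -3.26173513 -0.60916527]
[0,0,-0.0052,0.5,0.4,0,1], 
23.05 [0.5444 0.0345 0.0675] -54.971839754538195 [-0.0007  0.0028 -1.    ] [-6.2802 -3.0074 -0.2756] [-1.0221  0.8455  0.1485] 0.18623972878265635
ring [ 0.6119 -0.0635  0.0653]
```

View pics/ov_w16.png

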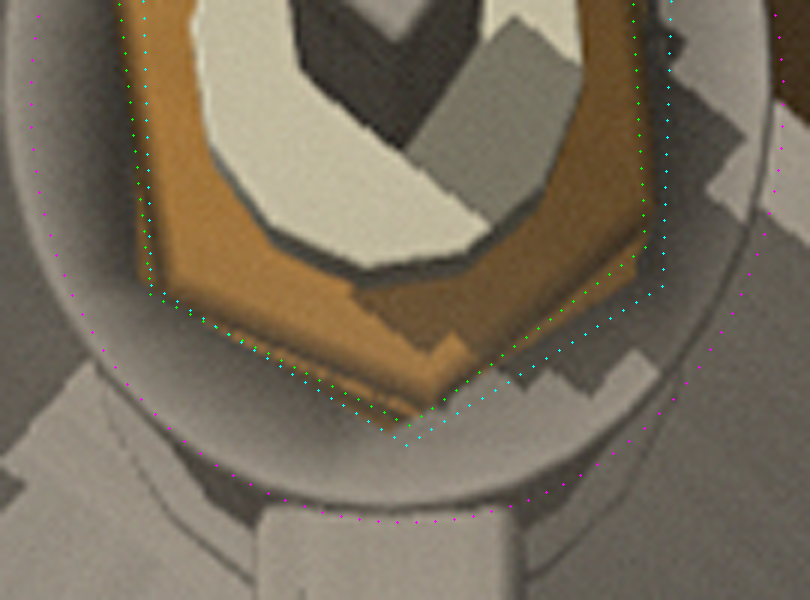

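send_rows(
  rows=[
    [0,0,0,0,0,0,1],
    [0,0,0,0,0,0,1],
  ],
)

```text
time: 23.25
tcp_pos: [0.5444, 0.0345, 0.0675]
tool_rot: [[0.574, -0.819, -0.003], [-0.819, -0.574, -0.001], [-0.001, 0.003, -1.0]]
force: [-6.4, -3.6, -0.2]
grip_width: 0.186
```

```bash
python3 tab.py .613 -.0629 -1 -2 -3.5 -5 -6
```

```text
[-3.44554432e-02  3.61258899e-02  2.00501586e+00 -1.33947032e-03
  1.10307537e+00  2.49634762e+00] [0.54439446 0.03451753 0.0674908 ]
Mz about nut (from tcp) 1.098175557472977 M [-0.98009476  0.80987499  0.22659828] F [-6.41500528 -3.59509291 -0.21929492]
[0,0,0.0175,-1.7,-1.2,0,1], [0,0,0.0349,-3.4,-2.5,0,1], [0,0,0.0611,-5.8,-4.4,0,1], [0,0,0.0873,-8.2,-6.4,0,1], [0,0,0.1047,-9.8,-7.7,0,1],
```

send_rows(
  rows=[
    [0,0,0.0175,-1.7,-1.2,0,1],
    [0,0,0.0349,-3.4,-2.5,0,1],
    [0,0,0.0611,-5.8,-4.4,0,1],
    [0,0,0.0873,-8.2,-6.4,0,1],
    [0,0,0.0873,-8.2,-6.4,0,1],
  ],
)

```text
time: 23.75
tcp_pos: [0.5372, 0.0287, 0.068]
tool_rot: [[0.643, -0.766, 0.001], [-0.766, -0.643, 0.001], [-0.0, -0.001, -1.0]]
force: [-2.4, 1.0, -1.7]
grip_width: 0.188
```

```bash
python3 ov.py w17 .6132 -.0629 -49.5;python3 tab.py .613 -.0629 -1 
```

```text
23.8 [0.5373 0.0288 0.068 ] -50.04787219205942 [-0.0003 -0.001  -1.    ] [-2.7977  1.0546 -1.9755] [-0.1204  0.2348 -0.1928] 0.18010714409621412
ring [ 0.6129 -0.0631  0.0659]
[-4.68292016e-02  1.70335041e-02  2.02353644e+00  1.07470167e-03
  1.10048189e+00  2.39698070e+00] [0.53728853 0.02875983 0.06802088]
Mz about nut (from tcp) -0.016212202907162798 M [-0.12041229  0.23484302 -0.19280639] F [-2.79771698  1.05458362 -1.97552729]
[0,0,0.0175,-1.6,-1.3,0,1],
```

View pics/ov_w17.png

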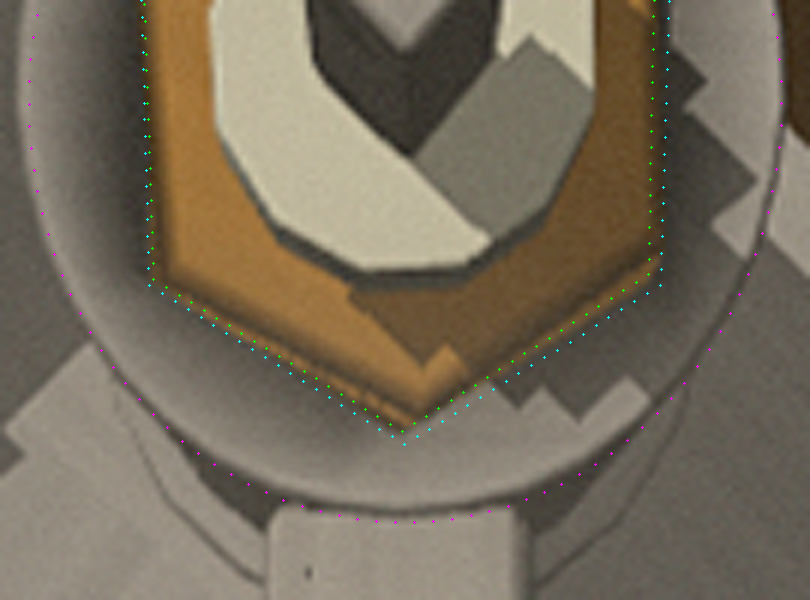

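send_rows(
  rows=[
    [0,0,0,-0.3,0.2,3,1],
    [0,0,0,-0.3,0.2,8,1],
    [0,0,0,-0.3,0.2,15,1],
    [0,0,0,-0.3,0.2,25,1],
    [0,0,0,-0.3,0.2,40,1],
    [0,0,0,-0.3,0.2,60,1],
    [0,0,0,-0.3,0.2,80,1],
    [0,0,0,-0.3,0.2,97,1],
    [0,0,0,-0.3,0.2,97,1],
    [0,0,0,-0.3,0.2,97,1],
  ],
)

```text
time: 24.8
tcp_pos: [0.5372, 0.0288, 0.1658]
tool_rot: [[0.643, -0.766, 0.001], [-0.766, -0.643, 0.0], [0.001, -0.001, -1.0]]
force: [-0.1, 0.3, -7.3]
grip_width: 0.182
```

```bash
python3 ov.py w18 .6132 -.0629 -49.5
```

```text
24.85 [0.5365 0.0288 0.1645] -50.01454564420952 [-0.0006  0.0005 -1.    ] [ 0.2006 -0.1746 -6.7589] [ 0.0698  0.0249 -0.014 ] 0.1816843752140832
ring [ 0.6122 -0.063   0.1624]
```

View pics/ov_w18.png

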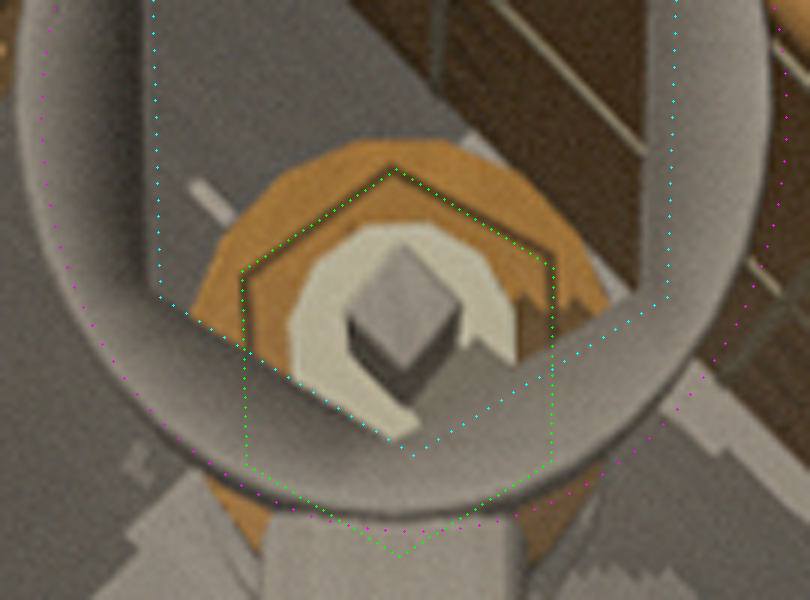

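send_rows(
  rows=[
    [0,0,0.03,-5,-15,0,1],
    [0,0,0.1,-15,-50,0,1],
    [0,0,0.19,-26,-90,0,1],
    [0,0,0.28,-37,-130,0,1],
    [0,0,0.37,-48,-170,0,1],
    [0,0,0.46,-59,-210,0,1],
    [0,0,0.54,-70,-250,0,1],
    [0,0,0.604,-80,-285,0,1],
    [0,0,0.604,-84.5,-300,0,1],
    [0,0,0.604,-84.5,-300,0,1],
  ],
)

```text
time: 25.85
tcp_pos: [0.4512, -0.2726, 0.1636]
tool_rot: [[0.963, -0.269, -0.002], [-0.269, -0.963, 0.001], [-0.002, -0.001, -1.0]]
force: [0.7, 0.1, -5.9]
grip_width: 0.183
```

send_rows(
  rows=[
    [0,0,0,0,0,-20,1],
    [0,0,0,0,0,-50,1],
    [0,0,0,0,0,-80,1],
    [0,0,0,0,0,-110,1],
    [0,0,0,0,0,-130,1],
    [0,0,0,0,0,-140,1],
    [0,0,0,0,0,-140,1],
    [0,0,0,0,0,-140,1],
  ],
)

```text
time: 26.65
tcp_pos: [0.4532, -0.2712, 0.0257]
tool_rot: [[0.964, -0.265, 0.001], [-0.265, -0.964, -0.0], [0.001, 0.0, -1.0]]
force: [1.0, -0.6, -6.9]
grip_width: 0.183
```

send_rows(
  rows=[
    [0,0,0,0,0,-5,1],
    [0,0,0,0,0,-9,1],
    [0,0,0,0,0,-11,1],
    [0,0,0,0,0,-12,1],
    [0,0,0,0,0,-12.5,1],
    [0,0,0,0,0,-12.5,1],
  ],
)

```text
time: 27.25
tcp_pos: [0.4524, -0.2714, 0.0125]
tool_rot: [[0.964, -0.266, 0.0], [-0.266, -0.964, -0.0], [0.0, -0.0, -1.0]]
force: [0.6, -0.3, -7.0]
grip_width: 0.182
```

send_rows(
  rows=[
    [0,0,0,0,0,-0.7,1],
    [0,0,0,0,0,-1.2,1],
    [0,0,0,0,0,-1.5,1],
    [0,0,0,0,0,-1.5,1],
  ],
)

```text
time: 27.65
tcp_pos: [0.4527, -0.2716, 0.0116]
tool_rot: [[0.964, -0.266, 0.0], [-0.266, -0.964, -0.0], [0.001, 0.0, -1.0]]
force: [-1.7, 0.5, -1.1]
grip_width: 0.184
```

On the mat. Open and withdraw.

send_rows(
  rows=[
    [0,0,0,0,0,0,-1],
    [0,0,0,0,0,0,-1],
    [0,0,0,0,0,0,-1],
    [0,0,0,0,0,0,-1],
    [0,0,0,0,0,0,-1],
    [0,0,0,0,0,0,-1],
    [0,0,0,0,0,0,-1],
    [0,0,0,0,0,0,-1],
    [0,0,0,0,0,0,-1],
    [0,0,0,0,0,0,-1],
  ],
)

```text
time: 28.65
tcp_pos: [0.4524, -0.2713, 0.0109]
tool_rot: [[0.964, -0.266, -0.0], [-0.266, -0.964, 0.0], [-0.0, -0.0, -1.0]]
force: [0.3, -0.2, -1.1]
grip_width: 0.963
```

send_rows(
  rows=[
    [0,0,0,0,0,5,-1],
    [0,0,0,0,0,20,-1],
    [0,0,0,0,0,45,-1],
    [0,0,0,0,0,80,-1],
    [0,0,0,0,0,120,-1],
    [0,0,0,0,0,160,-1],
    [0,0,0,0,0,190,-1],
    [0,0,0,0,0,200,-1],
    [0,0,0,0,0,200,-1],
    [0,0,0,0,0,200,-1],
  ],
)

```text
time: 29.65
tcp_pos: [0.4517, -0.2708, 0.2095]
tool_rot: [[0.964, -0.266, -0.002], [-0.266, -0.964, 0.001], [-0.002, -0.001, -1.0]]
force: [0.6, 0.5, 0.7]
grip_width: 1.003
```

```bash
python3 - <<'E'
from fit import *
z=snap('wrist','w20');o=get_obs();print(o['time'],o['tcp_pos'],o['force'],o['grip_width'])
s=fitring(z,.5658,-.304,.015,.024);b=fitring(z,.3338,-.2397,.015,.029);print(s,b)
w=cloud(z);print('mat z',np.nanmedian(w[(abs(w[...,0]-.45)<.03)&(abs(w[...,1]+.32)<.01)][:,2]))
g=np.array(s[0][:2])-.110*(np.array(s[0][:2])-np.array(b[0][:2]))/np.linalg.norm(np.array(s[0][:2])-np.array(b[0][:2]));print('grip',g)
snap('scene','s2')
E
```

```text
29.7 [ 0.4514 -0.2706  0.2087] [-0.435   0.5026 -0.139 ] 0.9966106883833474
(array([ 0.5668, -0.3039,  0.024 ]), np.float64(-95.97086334228516)) (array([ 0.3348, -0.2396,  0.028 ]), np.float64(-66.98194122314453))
mat z 0.30455050436093867
grip [ 0.4608 -0.2745]
```

View pics/w20.png

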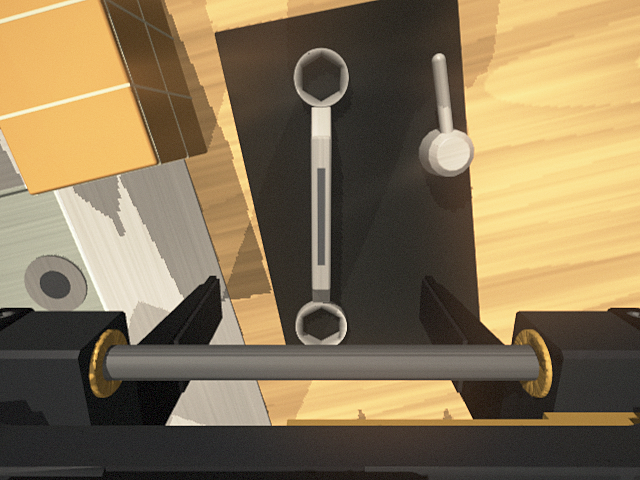

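View pics/s2.png

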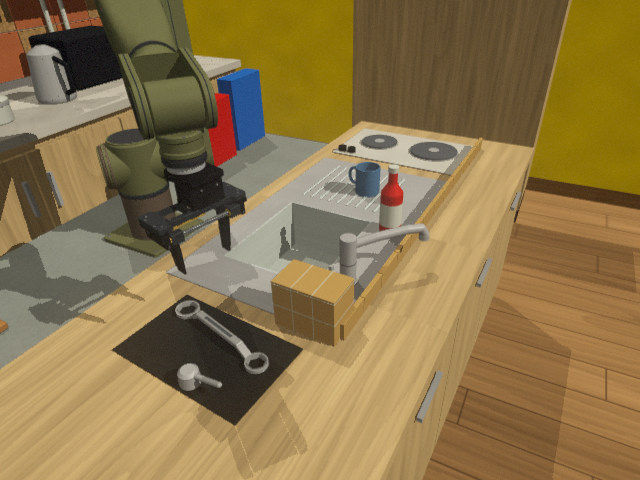

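```bash
python3 -c "
from station import *;print(close_job())"
```

```text
the job is handed in; nothing more can be done
None
```

The nut is tightened to its hard stop and nipped up at about 1 N m. The spanner is back on the mat, and I handed the job in at about 30 s of the 72 s allowed. I got no verdict back.

- **Turning the nut:** I seated the small ring fully and used two strokes with one 60° reseat, turning the nut about 106° (1.85 rad). That is within the 1.6–2.3 rad expected.
- **Nipping up:** The wrist moment about the nut rose from about 0.4 N m of drag to 0.92–1.10 N m, and I held it there for more than 0.3 s. The nut did not move visibly during the final increase. The readings vary by about ±0.1 N m, and I could not read the spanner-to-nut contact force or the nut's joint angle directly.
- **Final checks:** In the last pictures the spanner lies right way up on the mat, within about 1 mm of where it started, with the gripper open and about 0.2 m above it. The lever, bottle and mug look unmoved.
- **Checks that disagreed:**
  - The nut's x position differed by about 1.5 mm between views.
  - A late depth reading of the mat height gave a meaningless 0.30 m, because my sample area seems to have caught the gripper. I judged the spanner flat from the picture, the ring fits and the resting force instead.
  - The spanner twisted about 1° in the grip while loaded, with no effect on the result.

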